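# Sterilise the tube rack in the UV box

### The arm

A 6-joint arm with a two-finger parallel gripper is mounted at the origin on the work surface. World frame = base frame: x ahead of the robot, y to its left, z up, the work surface at z = 0. Lengths are in m, angles in rad, forces in N, time in s.
With the tool pointing down it reaches from about 0.35 to 0.85 m from the base axis. Payload 8.1 kg.
Tool frame: the origin (TCP) lies between the finger pads; the fingertips stand 14 mm ahead of it and the grasp point (between the pads) lies 5 mm behind it; z points along the fingers, y is the direction in which the jaws open and shut (so a half turn about z gives the same grasp; the last joint's range is limited). The gripper opens to 93 mm and grips with 3 to 60 N. Pads are 15 mm wide; open, the fingers measure 128 mm over their backs; the gripper's body (75 mm by 188 mm) begins 65 mm behind the grasp point.
Start: joints at [-1.329, 0.13, 1.488, -0, 1.523, -0.085], TCP at [0.193, -0.568, 0.233] pointing down, gripper open.
Joint ranges: [-2.96, 2.96], [-0.89, 2.26], [0.02, 2.5], [-1.34, 4.48], [0, 2.73], [-2.66, 2.66]. Speed limits (rad/s): [2.39, 2.39, 2.79, 3.14, 3.14, 3.14].

### API

Orientations are given as a rotation vector (axis times angle).
In Python, from plant import robot gives the robot as it stands.
- The arm moves only by the tool step_arm, never from a script. Its argument "targets" is a list of rows, each an object of numbers: "tx", "ty", "tz": the shift along the tool's x, y, z in mm; "ax", "ay", "az": the turn, a rotation vector about the tool's x, y, z in rad; "grip": the closure in counts, from 0 (fully open) to 255 (shut). In form: [{"tx": .., "ty": .., "tz": .., "ax": .., "ay": .., "az": .., "grip": ..}, ...]. A call has 1 to 20 rows; each row shifts and turns the commanded pose from where the row before left it, along the tool's axes as they then stand; what a row does not reach is not made up. A row lasts 1/10 s, in which the tool goes at most 50 mm and 8.59 degrees, less where a joint would pass 70% of its speed; a pose out of reach is approached as far as the arm can. A call with a gripper value outside its range is refused whole. The fingers move at their own pace and stop on an object; "squeeze" is the grip in N (left out, the last holds). Time passes only in rows, so rows that do not move let the fingers close. It gives the time, the measured TCP pose, the force and the opening at its end, in the units of the state.
- robot.read_state(): the state, without advancing time (a new reading comes with each control period).
- robot.read_camera(name): name is "side" or "top" or "wrist"; returns a dict with "frame" (384x512x3 uint8, blue, green, red), "fx", "fy", "cx", "cy" (pixels), "R" (3x3) and "t" (3): a world point X has camera coordinates R X + t. Camera axes: x right, y down, z forward; pixel columns grow to the right and rows downward; lengths in m; the calibration is good to about 2 mm. A picture is of the moment at which its call begins. There is no depth.
- robot.close_job(): hands the job in, once; it reports no verdict.
The state is a dict: "t": time; "q": joint angles; "dq": joint speeds; "joint_torque": joint torques, N m; "tool_pos": TCP position; "orientation": TCP orientation; "force": force on the tool from outside, world axes, zero at the start; "wrist_torque": the same for the moment, N m; "opening": finger opening in m.
Only numpy, scipy, OpenCV 4.12 (cv2) and the standard library are available. Lean on these libraries where they do the work, as an engineer would, in place of code of your own. Each camera call takes 0.05 s, during which the arm holds its last target.

### The job

Stand the empty tube rack upright on the floor of the UV box's chamber, setting it down rather than dropping it, and then shut the lid fully. Once the lid is shut, lift the sprung guard cover on the control panel, flip the lamp toggle beneath it away from the front to on, and let the cover drop fully shut over it again. The lamp must never be on with the lid open, and leave the tip box, the bottle and the well plate where they are.

Things in the scene. Friction and masses are not known exactly. Their poses are not given: they have to be found in the camera images.
- unit: White bench-top UV box, fixed, 210 (x) x 280 (y) x 85 mm without lid. Origin: centre of its underside, on the bench. Its front looks along its -x, towards the robot. The open chamber is its left (+y) part; the flat grey control panel with the guarded switch its right (-y) part, 124 mm wide. Panel top and chamber rim are 85 mm above the bench.
- chamber (a point): Centre of the chamber's floor, at (0, 62, 11) mm in the unit's frame; axes as the unit's. Inside, the chamber is 174 mm along x, 130 mm along y and 74 mm deep: the rack goes in with its length along x, with room for fingers along both its long sides. Walls 13 mm (sides) and 18 mm (front, rear) thick.
- lid (a joint): Hinge of the chamber's lid (rad): 0 shut, 1.85 fully back; starts open at 1.6 to 1.8, just past upright. Hinge line: along the unit's y through (105, 62, 85) mm in its frame (rear rim). Friction holds the lid where it is left above about 0.9 rad; pushed over to the front below that, it sinks shut softly by itself in 1 to 2 s. Pushing takes about 3 N near the free edge.
- lid_edge (a point): Middle of the lid's free edge, on its outer face. The lid is a tray 156 mm wide, 205 mm long and 32 mm thick; this point lies 205 mm along it from the hinge line and 32 mm out. With the lid open it is about 290 mm above the bench and the outer face looks to the unit's rear; with it shut the lid's top is 117 mm above the bench.
- cover_hinge (a point): Middle of the guard cover's hinge line, at (22, -78, 95) mm in the unit's frame, 10 mm above the panel. The line runs along the unit's y.
- cover (a joint): Guard cover's hinge (rad): 0 shut (at start), 1.75 open, about the unit's y. An over-centre spring pulls it shut below about 1.1 rad; above that it flies open and stays. Lifting takes about 1.5 N at the front end. Open, its back reaches 48 mm to the rear of the hinge line and 77 mm above it; pushed to the front from behind, past the spring's centre, it snaps shut. It never moves the toggle.
- cover_grip (a point): Point between the guard cover's two flat side cheeks where they can be pinched from above; the cover then turns between the fingers as it swings. Shut: 60 mm in front of the hinge line and 30 mm above it. The cover is a black hood 74 mm long from hinge to front, 38 mm wide over the cheeks, its top 42 mm above the hinge line when shut, with a 9 mm lip in front.
- toggle (a joint): Lamp toggle (rad): 0 off, leaning 0.4 rad to the front; 0.8 on, leaning 0.4 rad to the rear. Starts off. A steel bat handle 37 mm long and 7 to 12 mm thick, pivoting about the unit's y axis at (-16, -78, 95) mm in the unit's frame. It snaps over its middle and stays; it takes about 2 N at the tip.
- toggle_tip (a point): Tip of the toggle's handle: off at (-30, -78, 129) mm in the unit's frame, on at (-2, -78, 129) mm. Hidden under the cover while that is shut.
- rack: Empty white plastic tube rack with lattice decks (2 x 5 square openings), 130 mm long (x), 50 mm wide (y), 60 mm tall (z), about 120 g. Origin: centre of its underside. Its long sides are flat bands from 30 to 60 mm above its underside, to be gripped across the 50 mm width. Both ends are alike. It starts on the bench to the left or to the right of the unit.
- tip_box: Bystander: grey pipette-tip box with clear lid, 122 x 82 x 60 mm, on the bench at the other side of the unit from the rack. Origin: centre of its underside.
- bottle: Bystander: glass bottle with blue cap, 72 mm across, 170 mm tall, on the bench to the rear left. Origin: centre of its underside.
- well_plate: Bystander: white multiwell plate with pink wells, 128 x 86 x 20 mm, on the bench to the rear right. Origin: centre of its underside.
Mind the look-alikes: they are no part of the job. What is shaped like the rack but purple or turquoise is not meant.

How it is judged:
On the way, in this order (a step that is already met when the one before it is completed fails the run):
1. the rack stands upright on the chamber floor and is let go (z of rack in the frame of chamber between -0.004 and 0.006 m and horizontal distance between rack and chamber below 0.05 m and angle between rack's own z axis and vertical below 0.08 rad and contact force between the fingers and rack below 0.1 N), for 0.2 s.
2. the lid is fully shut (value of joint lid below 0.03 rad), for 0.1 s.
3. the guard cover is lifted (value of joint cover above 1 rad), for 0.1 s.
4. the toggle is flipped on (value of joint toggle above 0.7 rad), for 0.1 s.
5. the cover has dropped shut (value of joint cover below 0.06 rad), for 0.1 s.
At the end, for the whole second after the job is handed in: The rack stands upright (within 0.08 rad) and at rest on the chamber floor (within 6 mm in height, 50 mm of the chamber's centre), the lid is shut (below 0.03 rad), the toggle is on (above 0.7 rad) and the guard cover is shut (below 0.06 rad) (z of rack in the frame of chamber between -0.004 and 0.006 m and horizontal distance between rack and chamber below 0.05 m and angle between rack's own z axis and vertical below 0.08 rad and value of joint lid below 0.03 rad and value of joint toggle above 0.7 rad and value of joint cover below 0.06 rad and linear speed of rack below 0.02 m/s); the robot touches nothing.
It fails at once if the lamp is switched on while the lid is not shut (value of joint toggle above 0.4 rad and value of joint lid above 0.05 rad).
It fails at once if the rack is dropped (linear speed of rack above 0.7 m/s and contact force between the fingers and rack below 0.1 N).
It fails at once if a bystander is shifted by more than 30 mm or knocked over (distance of any of tip_box, bottle, well_plate from where it was at the start of the episode above 0.03 m or angle between bottle's own z axis and vertical above 0.3 rad).
It also fails if it takes over 72 s, if anything falls off the work surface, if the arm or the gripper's body presses on something with over 40 N, if the wrist force passes 120 N, or if a joint passes its speed limit or range.

## Working session

There is one attempt and no reset: what is moved stays moved. The work goes in short steps, Python scripts to look and compute and a tool call to move; the robot and the scene stay as the last step left them, time stands still between calls to the robot, and variables do not carry over. Pictures are saved under pics/ and viewed, and the job is handed in when it is done.

Besides the shell and the picture viewer there is one more tool, called after "Call:" as a command line: name --argument value ..., lists and objects as JSON in quotes. step_arm: Moves the arm, as the interface text tells. Its arguments: {"type":"object","properties":{"targets":{"type":"array"},"squeeze":{"type":"number"}},"required":["targets"]}

```bash
mkdir -p pics; ls; python3 - <<'E'
from plant import robot
import cv2
s=robot.read_state(); print({k:s[k] for k in('t','tool_pos','orientation','force','opening')})
for n in('top','side','wrist'):
    c=robot.read_camera(n); cv2.imwrite(f'pics/{n}0.png',c['frame']); print(n,c['fx'],c['fy'],c['cx'],c['cy'],c['R'],c['t'])
E
```

```text
pics
{'t': 0.0, 'tool_pos': array([ 0.1924847 , -0.56772224,  0.23161166]), 'orientation': array([-3.09798517e+00, -5.10715595e-01,  2.41028390e-04]), 'force': array([ 0.26535235,  0.49247843, -0.11483433]), 'opening': 0.09316890364906154}
top 434.22876078251596 434.22876078251596 258.236177770232 189.4036903536368 [[-0.02304134 -0.9995864   0.01720828]
 [-0.99626341  0.02152482 -0.0836415 ]
 [ 0.0832365  -0.01907119 -0.99634732]] [0.15063556 0.50384318 1.3366712 ]
side 372.54708719061756 372.54708719061756 252.81368778919582 187.84309374656922 [[-0.93825533 -0.34526152  0.02171217]
 [-0.25445578  0.64624491 -0.71945797]
 [ 0.23436977 -0.68056006 -0.69419652]] [0.52944241 0.10800431 1.37275497]
wrist 306.47400508978154 306.47400508978154 257.22737387130917 192.9567392516839 [[ 0.32151882 -0.9469017  -0.00167863]
 [-0.90567125 -0.30803555  0.2913309 ]
 [-0.27637881 -0.09214808 -0.95662087]] [-0.59892242 -0.03468696  0.39193664]
```

View pics/top0.png

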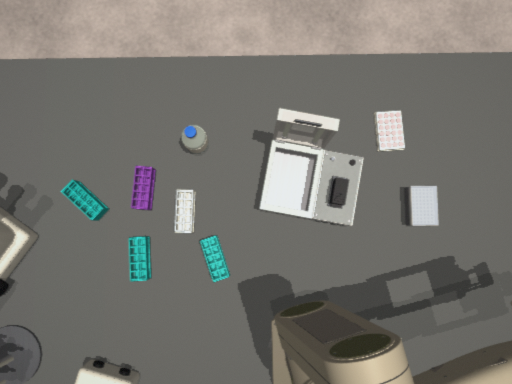

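View pics/side0.png

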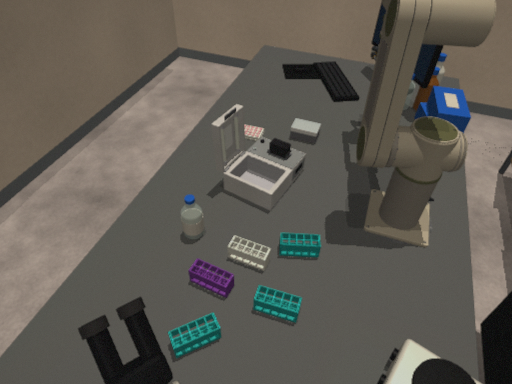

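View pics/wrist0.png

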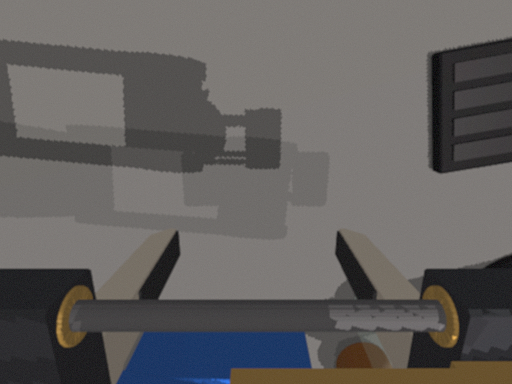

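Top view: white rack at about (185,211), unit around (312,180) with its lid back, guard cover at (340,190). I'll zoom in to measure.

```bash
cat > h.py <<'E'
from plant import robot
import cv2, numpy as np
from scipy.spatial.transform import Rotation as Rn
def back(c,u,v,z):
    R=np.array(c['R']);t=np.array(c['t']); C=-R.T@t
    d=R.T@np.array([(u-c['cx'])/c['fx'],(v-c['cy'])/c['fy'],1]); return C+d*(z-C[2])/d[2]
def proj(c,X):
    X=np.atleast_2d(X); p=X@np.array(c['R']).T+np.array(c['t']); return np.c_[p[:,0]/p[:,2]*c['fx']+c['cx'],p[:,1]/p[:,2]*c['fy']+c['cy']]
def crop(c,u0,v0,u1,v1,s,fn,polys=()):
    im=cv2.resize(c['frame'][v0:v1,u0:u1],None,fx=s,fy=s,interpolation=cv2.INTER_CUBIC)
    for P in polys:
        q=((proj(c,P)-[u0,v0]+0.5)*s-0.5).round().astype(int); cv2.polylines(im,[q.reshape(-1,1,2)],True,(0,0,255),1)
    cv2.imwrite(fn,im)
E
python3 - <<'E'
from h import *
c=robot.read_camera('top'); crop(c,160,100,370,240,3.8,'pics/t1.png')
c=robot.read_camera('side'); crop(c,170,90,310,290,3,'pics/s1.png')
E
```

```text
(no output)
```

View pics/t1.png

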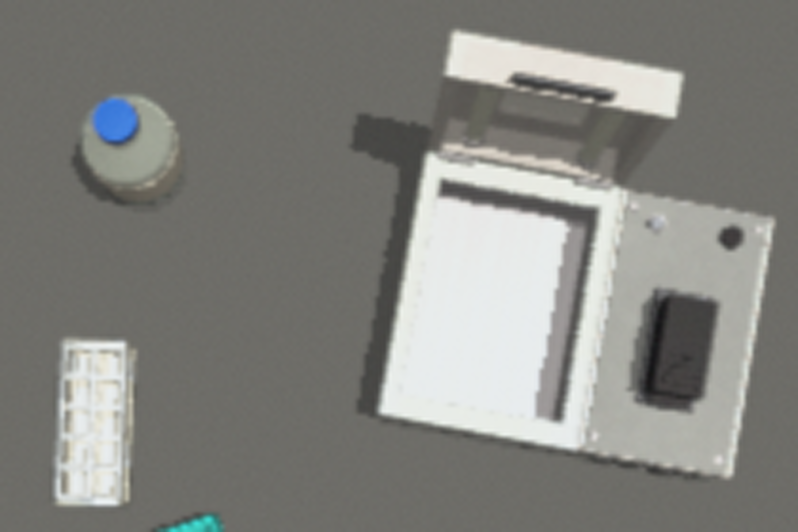

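View pics/s1.png

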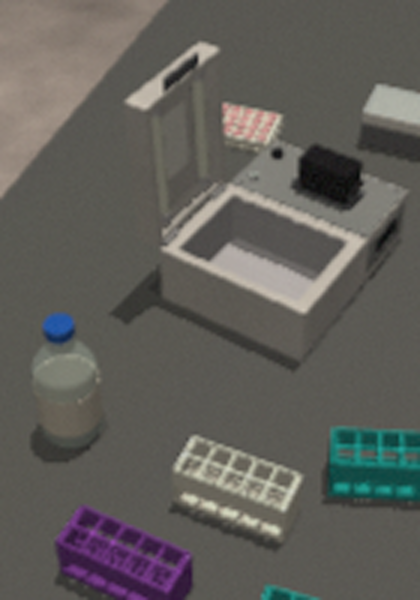

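```bash
cat > fit.py <<'E'
from h import *
from scipy.optimize import least_squares
def se2(p,L): 
    c,s=np.cos(p[2]),np.sin(p[2]); L=np.atleast_2d(L); return np.c_[p[0]+c*L[:,0]-s*L[:,1],p[1]+s*L[:,0]+c*L[:,1],L[:,2]]
def fit(obs,p0):
    # obs: list (cam,u,v,localpoint)
    f=lambda p: np.concatenate([proj(o[0],se2(p,o[3]))[0]-[o[1],o[2]] for o in obs])
    r=least_squares(f,p0,loss='soft_l1'); return r.x, f(r.x).reshape(-1,2)
E
cat > a.py <<'E'
from fit import *
T=robot.read_camera('top');S=robot.read_camera('side')
t=lambda u,v:((u+.5)/3.8-.5+160,(v+.5)/3.8-.5+100); s=lambda u,v:((u+.5)/3-.5+170,(v+.5)/3-.5+90)
U=[(T,*t(379,415),(-.105,.14,.085)),(T,*t(731,477),(-.105,-.14,.085)),(T,*t(774,217),(.105,-.14,.085)),
 (T,*t(425,152),(.105,.14,.085)),(S,*s(303,308),(-.105,.14,.085)),(S,*s(406,190),(-.105,-.14,.085)),(S,*s(162,244),(.105,.14,.085))]
p,r=fit(U,[.8,-.1,-.1]);print('unit',p,'\n',r)
K=[(T,*t(62,340),(.065,.025,.06)),(T,*t(129,342),(.065,-.025,.06)),(T,*t(122,504),(-.065,-.025,.06)),(T,*t(54,502),(-.065,.025,.06)),
 (S,*s(195,435),(.065,-.025,.06)),(S,*s(302,480),(-.065,-.025,.06)),(S,*s(283,512),(-.065,.025,.06)),(S,*s(173,465),(.065,.025,.06))]
k,r=fit(K,[.7,.25,0]);print('rack',k,'\n',r)
def box(q,x0,x1,y0,y1,z): return se2(q,[(x0,y0,z),(x1,y0,z),(x1,y1,z),(x0,y1,z)])
P=[box(p,-.105,.105,-.14,.14,.085),box(p,-.105,.105,-.14,.14,0),box(p,-.087,.087,-.003,.127,.085),box(p,-.052,.022,-.097,-.059,.137),
box(k,-.065,.065,-.025,.025,.06),box(k,-.065,.065,-.025,.025,.0)]
crop(T,160,100,370,240,3.8,'pics/t2.png',P);crop(S,170,90,310,290,3,'pics/s2.png',P)
a=np.load('d.npz') if 0 else None; np.savez('d.npz',p=p,k=k)
# lid angle
for n,(c,u,v) in {}.items(): pass
def lid(th,y): # outer edge pt along 205, out 32
    # shut: along -x from hinge, out +z
    x=.105-np.cos(th)*.205+np.sin(th)*.032; z=.085+np.sin(th)*.205+np.cos(th)*.032; return se2(p,(x,y,z))
for th in(1.6,1.65,1.7,1.75,1.8): print(th,[proj(c,lid(th,y)).round(1).tolist() for c in(T,S) for y in(.14,-.016)],lid(th,.062))
E
python3 a.py
```

```text
unit [ 0.51997029 -0.01978021 -0.20323815] 
 [[ 0.00242041 -0.53880746]
 [ 0.30244223  0.14381551]
 [ 0.21665833 -0.42093734]
 [ 0.40904271 -0.1082543 ]
 [ 0.5989699   1.99457448]
 [ 0.88220051  0.0578902 ]
 [-0.84338467  1.76889501]]
rack [ 0.44451111  0.36600059 -0.08028499] 
 [[ 0.98901216 -0.45255068]
 [-0.09450815 -0.01189169]
 [-1.27924536  0.49731704]
 [-0.07371024  0.06894266]
 [-0.51697564 -0.21618032]
 [ 0.34994346 -1.24593317]
 [ 0.40779295 -0.08203526]
 [-0.2750798   0.85376171]]
1.6 [[[278.4, 109.1]], [[338.7, 120.2]], [[211.7, 124.1]], [[237.0, 103.9]]] [[0.6725141  0.01208593 0.2889782 ]]
1.65 [[[279.1, 105.5]], [[339.2, 116.6]], [[209.3, 123.7]], [[234.7, 103.6]]] [[0.68245246 0.0100378  0.28682546]]
1.7 [[[279.7, 102.0]], [[339.6, 113.0]], [[207.0, 123.4]], [[232.4, 103.4]]] [[0.69227302 0.00801394 0.28416826]]
1.75 [[[280.3, 98.7]], [[340.0, 109.6]], [[204.8, 123.3]], [[230.2, 103.4]]] [[0.70195123 0.00601942 0.28101325]]
1.8 [[[280.8, 95.5]], [[340.3, 106.4]], [[202.6, 123.3]], [[228.1, 103.5]]] [[0.71146291 0.00405922 0.2773683 ]]
```

```bash
python3 - <<'E'
import cv2,numpy as np
a=cv2.imread('pics/t2.png');b=cv2.imread('pics/s2.png')
b=cv2.resize(b,None,fx=.95,fy=.95)
cv2.imwrite('pics/s2b.png',b)
E
```

```text
(no output)
```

View pics/t2.png

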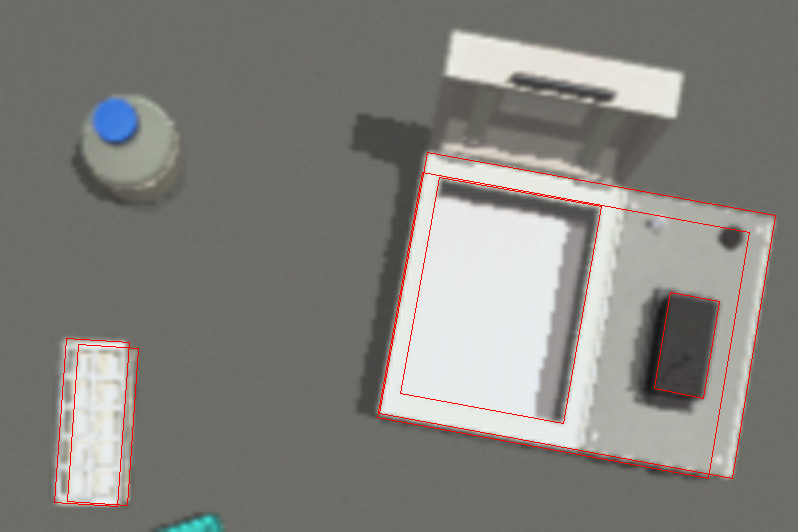

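View pics/s2.png

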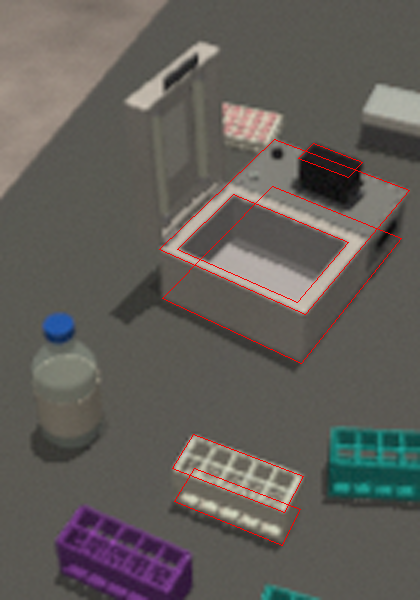

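Call:
step_arm --targets '[{"tz": -5, "az": -0.148, "grip": 0}, {"tz": -5, "az": -0.148}, {"tz": -5, "az": -0.148}, {"tz": -5, "az": -0.148}, {"tz": -5, "az": -0.148}, {"tz": -5, "az": -0.148}, {"tz": -5, "az": -0.148}, {"tz": -5, "az": -0.148}, {"tz": -5, "az": -0.148}, {"tz": -5, "az": -0.148}, {"tz": -5, "az": -0.148}, {"tz": -5, "az": -0.148}, {"tz": -5, "az": -0.148}, {"tz": -5, "az": -0.148}, {"tz": -5, "az": -0.148}, {"tz": -5, "az": -0.148}, {"tz": -5, "az": -0.148}, {"tz": -5, "az": -0.148}]'

```text
schema error: expected keys tx, ty, tz, ax, ay, az, grip
```

```bash
cat >> h.py <<'E'
def st():
    s=robot.read_state(); R=Rn.from_rotvec(s['orientation']).as_matrix()
    print('t',round(s['t'],2),'pos',(s['tool_pos']*1e3).round(1),'yaw',round(np.arctan2(R[1,0],R[0,0]),4),'tilt',R[:,2].round(4),'F',s['force'].round(1),'open',round(s['opening']*1e3,1),'q',s['q'].round(2)); return s,R
def to(*P):
    s,R=st(); p=s['tool_pos']*1e3
    for X in P:
        d=R.T@(np.array(X)-p); print('->',X,'tool shift',d.round(1),'rows',round(np.linalg.norm(d)/50,1)); p=np.array(X)
E
python3 -c "
from h import *
to((400,-250,320),(400,150,320),(444.5,366,320),(444.5,366,200))"
```

```text
t 0.35 pos [ 192.6 -568.1  232.4] yaw 0.3268 tilt [-1.e-04  4.e-04 -1.e+00] F [ 0.1 -0.4 -0.1] open 93.4 q [-1.33  0.13  1.49 -0.    1.52 -0.09]
-> (400, -250, 320) tool shift [ 298.6 -234.8  -87.5] rows 7.8
-> (400, 150, 320) tool shift [ 1.284e+02 -3.788e+02  2.000e-01] rows 8.0
-> (444.5, 366, 320) tool shift [ 1.115e+02 -1.903e+02  1.000e-01] rows 4.4
-> (444.5, 366, 200) tool shift [-0.0e+00  1.0e-01  1.2e+02] rows 2.4
```

Call:
step_arm --targets '[{"tx": 0, "ty": 0, "tz": -5, "ax": 0, "ay": 0, "az": -0.145, "grip": 0}, {"tx": 0, "ty": 0, "tz": -5, "ax": 0, "ay": 0, "az": -0.145, "grip": 0}, {"tx": 0, "ty": 0, "tz": -5, "ax": 0, "ay": 0, "az": -0.145, "grip": 0}, {"tx": 0, "ty": 0, "tz": -5, "ax": 0, "ay": 0, "az": -0.145, "grip": 0}, {"tx": 0, "ty": 0, "tz": -5, "ax": 0, "ay": 0, "az": -0.145, "grip": 0}, {"tx": 0, "ty": 0, "tz": -5, "ax": 0, "ay": 0, "az": -0.145, "grip": 0}, {"tx": 0, "ty": 0, "tz": -5, "ax": 0, "ay": 0, "az": -0.145, "grip": 0}, {"tx": 0, "ty": 0, "tz": -5, "ax": 0, "ay": 0, "az": -0.145, "grip": 0}, {"tx": 0, "ty": 0, "tz": -5, "ax": 0, "ay": 0, "az": -0.145, "grip": 0}, {"tx": 0, "ty": 0, "tz": -5, "ax": 0, "ay": 0, "az": -0.145, "grip": 0}, {"tx": 0, "ty": 0, "tz": -5, "ax": 0, "ay": 0, "az": -0.145, "grip": 0}, {"tx": 0, "ty": 0, "tz": -5, "ax": 0, "ay": 0, "az": -0.145, "grip": 0}, {"tx": 0, "ty": 0, "tz": -5, "ax": 0, "ay": 0, "az": -0.145, "grip": 0}, {"tx": 0, "ty": 0, "tz": -5, "ax": 0, "ay": 0, "az": -0.145, "grip": 0}, {"tx": 0, "ty": 0, "tz": -5, "ax": 0, "ay": 0, "az": -0.145, "grip": 0}, {"tx": 0, "ty": 0, "tz": -5, "ax": 0, "ay": 0, "az": -0.145, "grip": 0}, {"tx": 0, "ty": 0, "tz": -5, "ax": 0, "ay": 0, "az": -0.145, "grip": 0}, {"tx": 0, "ty": 0, "tz": -5, "ax": 0, "ay": 0, "az": -0.145, "grip": 0}, {"tx": 0, "ty": 0, "tz": 0, "ax": 0, "ay": 0, "az": -0.145, "grip": 0}]'

```text
t: 2.25
tool_pos: [0.2363, -0.5539, 0.3219]
orientation: [-0.23, -3.096, 0.03]
force: [1.0, -0.6, 0.3]
opening: 0.0929
```

```bash
python3 -c "
from h import *
to((400,-250,320),(400,150,320),(444.5,366,320),(444.5,366,200))"
```

```text
t 2.25 pos [ 236.3 -553.9  321.9] yaw 2.9929 tilt [-0.0384 -0.0164 -0.9991] F [ 1.  -0.6  0.3] open 92.9 q [-1.23  0.12  1.34 -0.04  1.68 -2.65]
-> (400, -250, 320) tool shift [-116.9  324.7   -9.3] rows 6.9
-> (400, 150, 320) tool shift [ 59.2 395.5  -6.5] rows 8.0
-> (444.5, 366, 320) tool shift [-12.  220.1  -5.2] rows 4.4
-> (444.5, 366, 200) tool shift [ -4.3   2.6 119.9] rows 2.4
```

Call:
step_arm --targets '[{"tx": -16, "ty": 46, "tz": 0, "ax": 0, "ay": 0, "az": 0, "grip": 0}, {"tx": -16, "ty": 46, "tz": 0, "ax": 0, "ay": 0, "az": 0, "grip": 0}, {"tx": -16, "ty": 46, "tz": 0, "ax": 0, "ay": 0, "az": 0, "grip": 0}, {"tx": -16, "ty": 46, "tz": 0, "ax": 0, "ay": 0, "az": 0, "grip": 0}, {"tx": -16, "ty": 46, "tz": 0, "ax": 0, "ay": 0, "az": 0, "grip": 0}, {"tx": -16, "ty": 46, "tz": 0, "ax": 0, "ay": 0, "az": 0, "grip": 0}, {"tx": -16, "ty": 46, "tz": 0, "ax": 0, "ay": 0, "az": 0, "grip": 0}, {"tx": 7, "ty": 49, "tz": 0, "ax": 0, "ay": 0, "az": 0, "grip": 0}, {"tx": 7, "ty": 49, "tz": 0, "ax": 0, "ay": 0, "az": 0, "grip": 0}, {"tx": 7, "ty": 49, "tz": 0, "ax": 0, "ay": 0, "az": 0, "grip": 0}, {"tx": 7, "ty": 49, "tz": 0, "ax": 0, "ay": 0, "az": 0, "grip": 0}, {"tx": 7, "ty": 49, "tz": 0, "ax": 0, "ay": 0, "az": 0, "grip": 0}, {"tx": 7, "ty": 49, "tz": 0, "ax": 0, "ay": 0, "az": 0, "grip": 0}, {"tx": 0, "ty": 0, "tz": 0, "ax": 0, "ay": 0, "az": 0, "grip": 0}]'

```text
t: 3.65
tool_pos: [0.3943, 0.0531, 0.3067]
orientation: [-0.207, -3.099, 0.023]
force: [0.2, -0.5, 0.6]
opening: 0.0929
```

```bash
cat >> h.py <<'E'
def turn(yaw):
    s,R=st(); Rd=Rn.from_euler('z',yaw).as_matrix()@np.diag([1,-1,-1.]); print('turn',Rn.from_matrix(R.T@Rd).as_rotvec().round(4))
E
python3 -c "
from h import *
to((444.5,366,300),(444.5,366,200)); turn(3.08)"
```

```text
t 3.65 pos [394.3  53.1 306.7] yaw 3.0078 tilt [-0.0366 -0.0124 -0.9993] F [ 0.2 -0.5  0.6] open 92.9 q [ 0.02 -0.41  1.85 -0.01  1.74 -1.42]
-> (444.5, 366, 300) tool shift [ -8.3 316.9   1. ] rows 6.3
-> (444.5, 366, 200) tool shift [-3.5  1.7 99.9] rows 2.0
t 3.65 pos [394.3  53.1 306.7] yaw 3.0078 tilt [-0.0366 -0.0124 -0.9993] F [ 0.2 -0.5  0.6] open 92.9 q [ 0.02 -0.41  1.85 -0.01  1.74 -1.42]
turn [-0.0159 -0.0353 -0.0719]
```

Call:
step_arm --targets '[{"tx": 0, "ty": 0, "tz": 0, "ax": -0.016, "ay": -0.035, "az": -0.072, "grip": 0}, {"tx": -3, "ty": 49, "tz": 0, "ax": 0, "ay": 0, "az": 0, "grip": 0}, {"tx": -3, "ty": 49, "tz": 0, "ax": 0, "ay": 0, "az": 0, "grip": 0}, {"tx": -3, "ty": 49, "tz": 0, "ax": 0, "ay": 0, "az": 0, "grip": 0}, {"tx": -3, "ty": 49, "tz": 0, "ax": 0, "ay": 0, "az": 0, "grip": 0}, {"tx": -3, "ty": 49, "tz": 20, "ax": 0, "ay": 0, "az": 0, "grip": 0}, {"tx": -3, "ty": 49, "tz": 30, "ax": 0, "ay": 0, "az": 0, "grip": 0}, {"tx": -3, "ty": 15, "tz": 40, "ax": 0, "ay": 0, "az": 0, "grip": 0}, {"tx": 0, "ty": 0, "tz": 20, "ax": 0, "ay": 0, "az": 0, "grip": 0}, {"tx": 0, "ty": 0, "tz": 0, "ax": 0, "ay": 0, "az": 0, "grip": 0}]'

```text
t: 4.65
tool_pos: [0.4345, 0.3434, 0.1964]
orientation: [-0.109, -3.133, 0.011]
force: [-1.0, -2.2, -0.5]
opening: 0.0928
```

```bash
python3 - <<'E'
from h import *
c=robot.read_camera('wrist'); cv2.imwrite('pics/w1.png',c['frame'])
to((444.5,366,200))
turn(3.08)
E
```

```text
t 4.7 pos [435.6 343.8 199.3] yaw 3.0716 tilt [-0.004  -0.0044 -1.    ] F [ 0.3 -1.6  0.6] open 93.1 q [ 0.58  0.03  1.65 -0.    1.46 -0.92]
-> (444.5, 366, 200) tool shift [-7.3 22.8 -0.9] rows 0.5
t 4.7 pos [435.6 343.8 199.3] yaw 3.0716 tilt [-0.004  -0.0044 -1.    ] F [ 0.3 -1.6  0.6] open 93.1 q [ 0.58  0.03  1.65 -0.    1.46 -0.92]
turn [-0.0046 -0.0037 -0.0084]
```

View pics/w1.png

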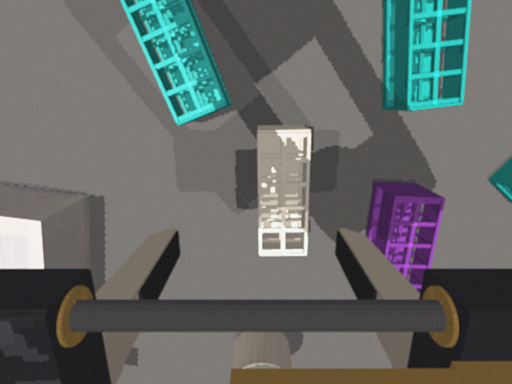

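```bash
python3 - <<'E'
from fit import *
c=robot.read_camera('wrist'); k=np.load('d.npz')['k']
def box(q,x0,x1,y0,y1,z): return se2(q,[(x0,y0,z),(x1,y0,z),(x1,y1,z),(x0,y1,z)])
crop(c,220,100,340,270,3.5,'pics/w2.png',[box(k,-.065,.065,-.025,.025,.06),box(k,-.065,.065,-.025,.025,.0)])
E
```

```text
(no output)
```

View pics/w2.png

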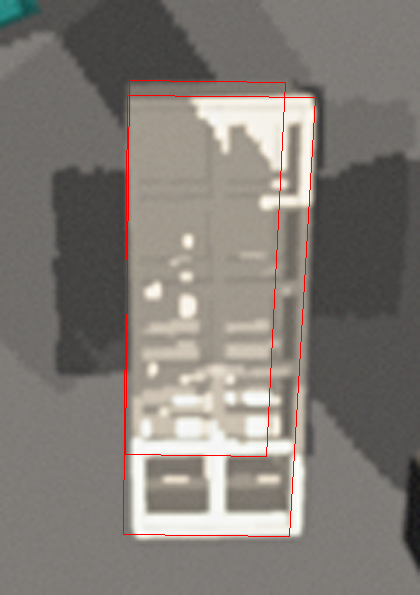

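Call:
step_arm --targets '[{"tx": -7, "ty": 24, "tz": 0, "ax": -0.005, "ay": -0.004, "az": -0.008, "grip": 0}, {"tx": 0, "ty": 0, "tz": 40, "ax": 0, "ay": 0, "az": 0, "grip": 0}, {"tx": 0, "ty": 0, "tz": 40, "ax": 0, "ay": 0, "az": 0, "grip": 0}, {"tx": 0, "ty": 0, "tz": 0, "ax": 0, "ay": 0, "az": 0, "grip": 0}]'

```text
t: 5.15
tool_pos: [0.4432, 0.3664, 0.1173]
orientation: [-0.098, -3.138, 0.002]
force: [-1.2, 0.2, -1.0]
opening: 0.0931
```

```bash
python3 - <<'E'
from h import *
to((444.5,367.2,42))
turn(3.08)
E
```

```text
t 5.15 pos [443.2 366.4 117.3] yaw 3.079 tilt [-0.0019 -0.0011 -1.    ] F [-1.2  0.2 -1. ] open 93.1 q [ 0.6   0.15  1.68  0.    1.31 -0.91]
-> (444.5, 367.2, 42) tool shift [-1.4  0.9 75.3] rows 1.5
t 5.15 pos [443.2 366.4 117.3] yaw 3.079 tilt [-0.0019 -0.0011 -1.    ] F [-1.2  0.2 -1. ] open 93.1 q [ 0.6   0.15  1.68  0.    1.31 -0.91]
turn [-0.0013 -0.0019 -0.001 ]
```

Down and grip; closing pushes the rack at most about a millimetre.

Call:
step_arm --targets '[{"tx": -1, "ty": 1, "tz": 25, "ax": 0, "ay": 0, "az": 0, "grip": 0}, {"tx": 0, "ty": 0, "tz": 25, "ax": 0, "ay": 0, "az": 0, "grip": 0}, {"tx": 0, "ty": 0, "tz": 25, "ax": 0, "ay": 0, "az": 0, "grip": 40}, {"tx": 0, "ty": 0, "tz": 0, "ax": 0, "ay": 0, "az": 0, "grip": 90}, {"tx": 0, "ty": 0, "tz": 0, "ax": 0, "ay": 0, "az": 0, "grip": 150}, {"tx": 0, "ty": 0, "tz": 0, "ax": 0, "ay": 0, "az": 0, "grip": 150}, {"tx": 0, "ty": 0, "tz": 0, "ax": 0, "ay": 0, "az": 0, "grip": 150}, {"tx": 0, "ty": 0, "tz": 0, "ax": 0, "ay": 0, "az": 0, "grip": 150}]' --squeeze 20

```text
t: 5.95
tool_pos: [0.4473, 0.3703, 0.0476]
orientation: [0.097, 3.135, 0.006]
force: [1.5, 0.4, 11.2]
opening: 0.0495
```

```bash
python3 - <<'E'
from h import *
p=np.load('d.npz')['p']
from fit import se2
ch=se2(p,(0,.062,.011))[0]; print('chamber',ch, 'target yaw',p[2]+np.pi)
to((444.5,367.2,190),(ch[0]*1e3,ch[1]*1e3,190))
E
```

```text
chamber [0.53248448 0.04094372 0.011     ] target yaw 2.9383545058956595
t 5.95 pos [447.3 370.3  47.6] yaw 3.0799 tilt [ 0.0054  0.0037 -1.    ] F [ 1.5  0.4 11.2] open 49.5 q [ 0.6   0.24  1.72  0.    1.18 -0.91]
-> (444.5, 367.2, 190) tool shift [   1.8   -2.7 -142.5] rows 2.9
-> (np.float64(532.4844844764176), np.float64(40.943716090631376), 190) tool shift [-107.9 -320.2   -0.7] rows 6.8
```

```bash
python3 - <<'E'
from h import *
c=robot.read_camera('side'); crop(c,150,180,350,330,4,'pics/s3.png')
c=robot.read_camera('wrist'); cv2.imwrite('pics/w3.png',c['frame']); st()
E
```

```text
t 6.05 pos [447.3 370.3  47.6] yaw 3.08 tilt [ 0.0055  0.0037 -1.    ] F [-1.3 -2.2  6.4] open 50.0 q [ 0.6   0.24  1.72 -0.    1.18 -0.91]
```

View pics/s3.png

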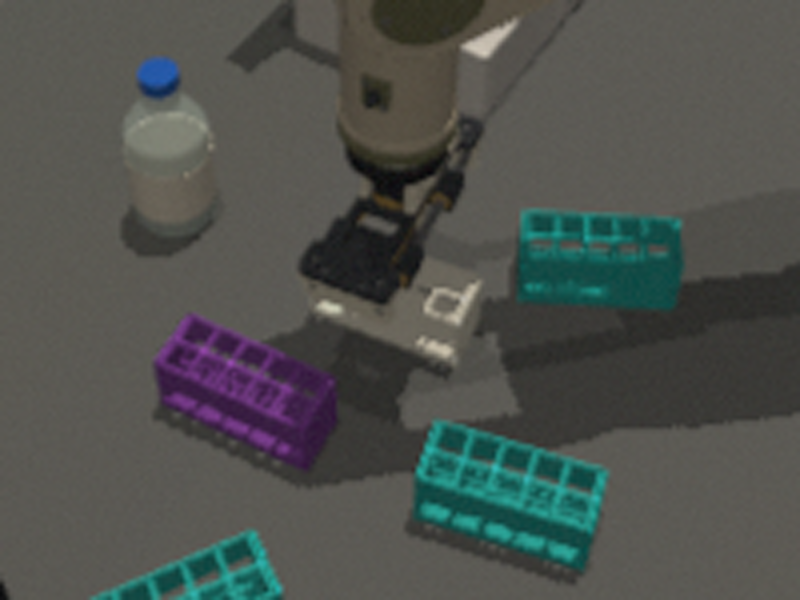

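View pics/w3.png

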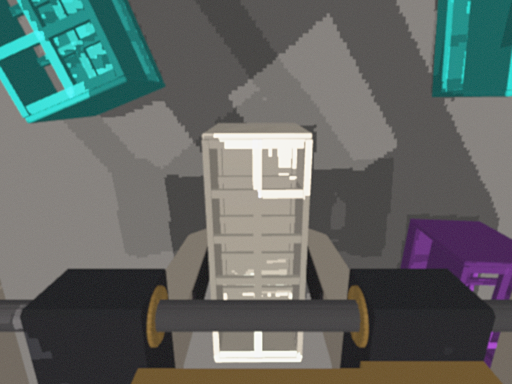

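Call:
step_arm --targets '[{"tx": 0, "ty": 0, "tz": -20, "ax": 0, "ay": 0, "az": 0, "grip": 150}, {"tx": 0, "ty": 0, "tz": -40, "ax": 0, "ay": 0, "az": 0, "grip": 150}, {"tx": 0, "ty": 0, "tz": -40, "ax": 0, "ay": 0, "az": 0, "grip": 150}, {"tx": 0, "ty": 0, "tz": -40, "ax": 0, "ay": 0, "az": 0, "grip": 150}, {"tx": 0, "ty": 0, "tz": -10, "ax": 0, "ay": 0, "az": 0.07, "grip": 150}, {"tx": 0, "ty": 0, "tz": 0, "ax": 0, "ay": 0, "az": 0.07, "grip": 150}, {"tx": 0, "ty": 0, "tz": 0, "ax": 0, "ay": 0, "az": 0, "grip": 150}]'

```text
t: 6.75
tool_pos: [0.446, 0.3697, 0.1968]
orientation: [0.317, 3.121, 0.006]
force: [0.2, -0.6, -1.9]
opening: 0.0498
```

```bash
python3 - <<'E'
from h import *
to((532.5,40.9,190))
turn(2.938)
c=robot.read_camera('wrist'); cv2.imwrite('pics/w4.png',c['frame'])
c=robot.read_camera('side'); crop(c,150,130,350,280,4,'pics/s4.png')
E
```

```text
t 6.75 pos [446.  369.7 196.8] yaw 2.9389 tilt [ 0.0045  0.0036 -1.    ] F [ 0.2 -0.6 -1.9] open 49.8 q [ 0.6   0.09  1.6   0.    1.45 -0.76]
-> (532.5, 40.9, 190) tool shift [-150.9 -304.7    6. ] rows 6.8
t 6.75 pos [446.  369.7 196.8] yaw 2.9389 tilt [ 0.0045  0.0036 -1.    ] F [ 0.2 -0.6 -1.9] open 49.8 q [ 0.6   0.09  1.6   0.    1.45 -0.76]
turn [0.0044 0.0037 0.0009]
```

View pics/s4.png

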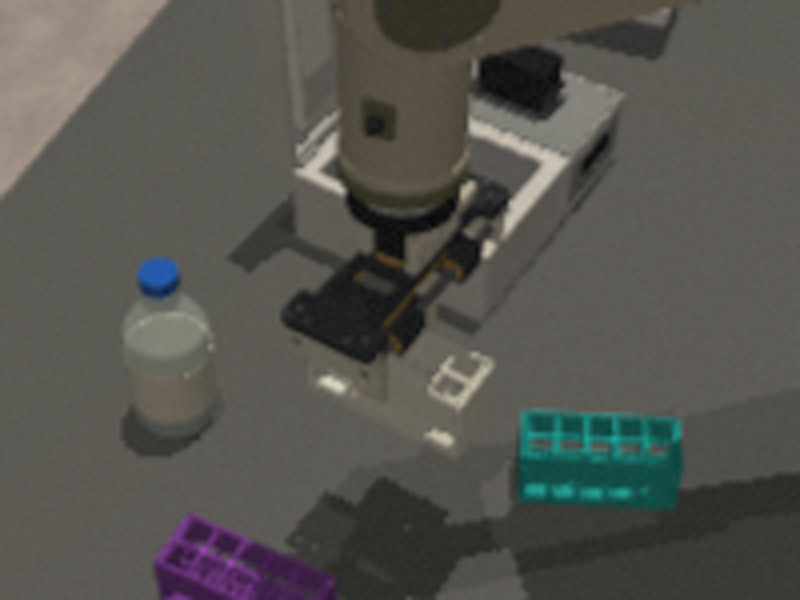

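View pics/w4.png

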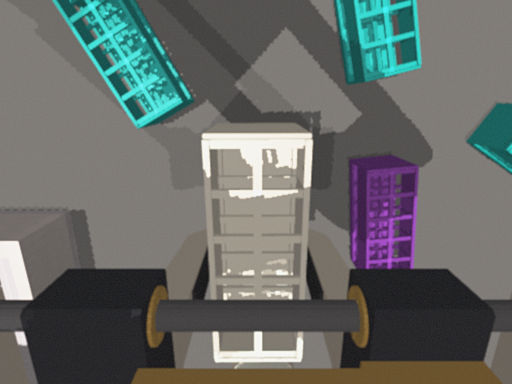

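Call:
step_arm --targets '[{"tx": 0, "ty": -44, "tz": 0, "ax": 0.004, "ay": 0.004, "az": 0, "grip": 150}, {"tx": -25, "ty": -42, "tz": 0, "ax": 0, "ay": 0, "az": 0, "grip": 150}, {"tx": -25, "ty": -42, "tz": 0, "ax": 0, "ay": 0, "az": 0, "grip": 150}, {"tx": -25, "ty": -42, "tz": 0, "ax": 0, "ay": 0, "az": 0, "grip": 150}, {"tx": -25, "ty": -42, "tz": 0, "ax": 0, "ay": 0, "az": 0, "grip": 150}, {"tx": -25, "ty": -42, "tz": 0, "ax": 0, "ay": 0, "az": 0, "grip": 150}, {"tx": -26, "ty": -42, "tz": 0, "ax": 0, "ay": 0, "az": 0, "grip": 150}, {"tx": 0, "ty": -9, "tz": 0, "ax": 0, "ay": 0, "az": 0, "grip": 150}, {"tx": 0, "ty": 0, "tz": 0, "ax": 0, "ay": 0, "az": 0, "grip": 150}]'

```text
t: 7.75
tool_pos: [0.5322, 0.0388, 0.1949]
orientation: [-0.319, -3.122, 0.001]
force: [-0.2, 1.1, -1.4]
opening: 0.0497
```

```bash
python3 - <<'E'
from fit import *
to((532.5,40.9,190))
turn(2.938)
p=np.load('d.npz')['p']
def box(q,x0,x1,y0,y1,z): return se2(q,[(x0,y0,z),(x1,y0,z),(x1,y1,z),(x0,y1,z)])
P=[box(p,-.105,.105,-.14,.14,.085),box(p,-.087,.087,-.003,.127,.085),box(p,-.087,.087,-.003,.127,.011)]
c=robot.read_camera('wrist'); crop(c,0,0,512,384,1.5,'pics/w5.png',P)
c=robot.read_camera('side'); crop(c,150,80,350,230,4,'pics/s5.png',P[:2])
E
```

```text
t 7.75 pos [532.2  38.8 194.9] yaw 2.9378 tilt [-3.1e-03 -3.0e-04 -1.0e+00] F [-0.2  1.1 -1.4] open 49.7 q [-0.02 -0.03  1.72 -0.    1.45 -1.39]
-> (532.5, 40.9, 190) tool shift [0.1 2.1 4.9] rows 0.1
t 7.75 pos [532.2  38.8 194.9] yaw 2.9378 tilt [-3.1e-03 -3.0e-04 -1.0e+00] F [-0.2  1.1 -1.4] open 49.7 q [-0.02 -0.03  1.72 -0.    1.45 -1.39]
turn [-0.0009 -0.0029 -0.0002]
```

View pics/s5.png

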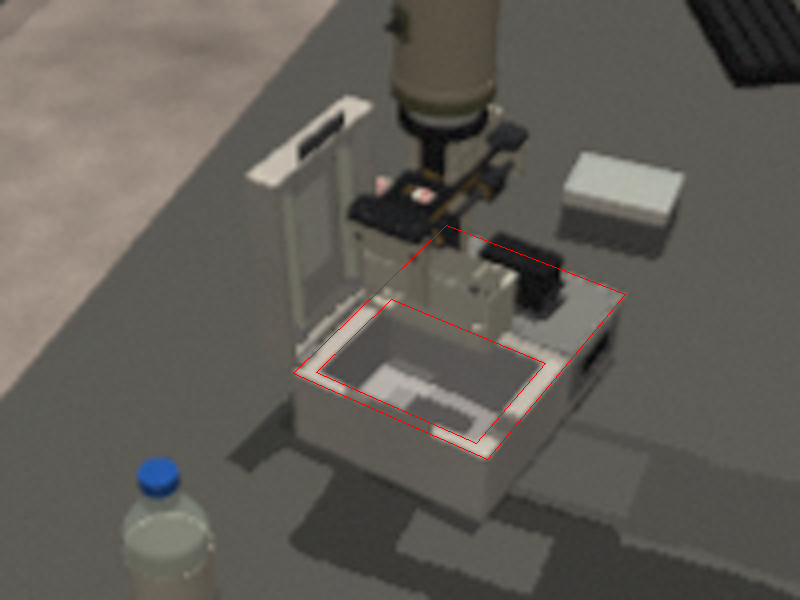

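View pics/w5.png

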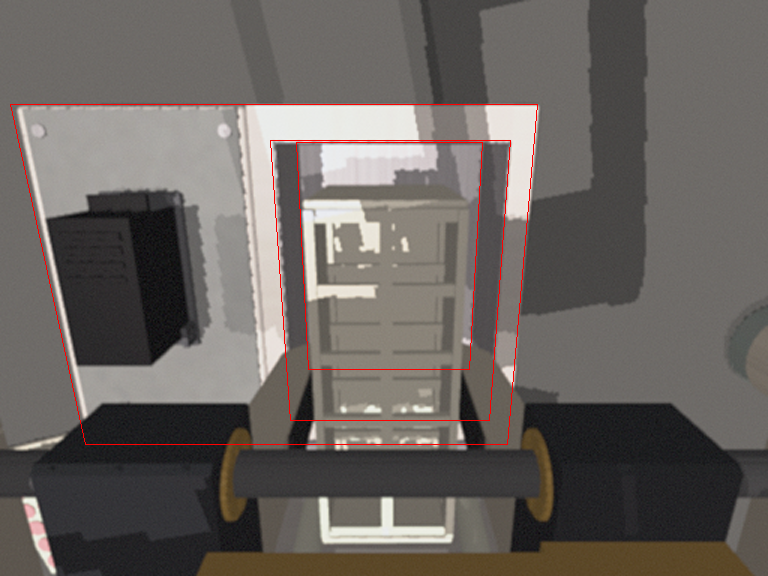

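Call:
step_arm --targets '[{"tx": 0, "ty": 2, "tz": 20, "ax": -0.001, "ay": -0.003, "az": 0, "grip": 150}, {"tx": 0, "ty": 0, "tz": 30, "ax": 0, "ay": 0, "az": 0, "grip": 150}, {"tx": 0, "ty": 0, "tz": 30, "ax": 0, "ay": 0, "az": 0, "grip": 150}, {"tx": 0, "ty": 0, "tz": 25, "ax": 0, "ay": 0, "az": 0, "grip": 150}, {"tx": 0, "ty": 0, "tz": 15, "ax": 0, "ay": 0, "az": 0, "grip": 150}, {"tx": 0, "ty": 0, "tz": 0, "ax": 0, "ay": 0, "az": 0, "grip": 150}, {"tx": 0, "ty": 0, "tz": 0, "ax": 0, "ay": 0, "az": 0, "grip": 150}]'

```text
t: 8.55
tool_pos: [0.5335, 0.0432, 0.0765]
orientation: [0.314, 3.124, 0.001]
force: [-0.0, 0.2, -1.3]
opening: 0.0499
```

```bash
python3 - <<'E'
from fit import *
to((532.5,40.9,58.6))
turn(2.938)
E
```

```text
t 8.55 pos [533.5  43.2  76.5] yaw 2.9412 tilt [ 2.3e-03  2.0e-04 -1.0e+00] F [-0.   0.2 -1.3] open 49.9 q [-0.02  0.09  1.83  0.    1.22 -1.39]
-> (532.5, 40.9, 58.6) tool shift [ 0.6 -2.5 17.9] rows 0.4
t 8.55 pos [533.5  43.2  76.5] yaw 2.9412 tilt [ 2.3e-03  2.0e-04 -1.0e+00] F [-0.   0.2 -1.3] open 49.9 q [-0.02  0.09  1.83  0.    1.22 -1.39]
turn [0.0006 0.0022 0.0032]
```

Call:
step_arm --targets '[{"tx": 0, "ty": -2, "tz": 8, "ax": 0, "ay": 0.002, "az": 0.003, "grip": 150}, {"tx": 0, "ty": 0, "tz": 4, "ax": 0, "ay": 0, "az": 0, "grip": 150}, {"tx": 0, "ty": 0, "tz": 2, "ax": 0, "ay": 0, "az": 0, "grip": 150}, {"tx": 0, "ty": 0, "tz": 0, "ax": 0, "ay": 0, "az": 0, "grip": 150}]'

```text
t: 8.95
tool_pos: [0.5327, 0.0403, 0.0616]
orientation: [-0.321, -3.125, -0.001]
force: [0.9, 0.9, -1.9]
opening: 0.05
```

Call:
step_arm --targets '[{"tx": 0, "ty": 0, "tz": 2, "ax": 0, "ay": 0, "az": 0, "grip": 150}, {"tx": 0, "ty": 0, "tz": 0, "ax": 0, "ay": 0, "az": 0, "grip": 150}]'

```text
t: 9.15
tool_pos: [0.5328, 0.0403, 0.0596]
orientation: [-0.321, -3.125, -0.001]
force: [0.4, -1.3, -0.8]
opening: 0.0497
```

Call:
step_arm --targets '[{"tx": 0, "ty": 0, "tz": 1, "ax": 0, "ay": 0, "az": 0, "grip": 150}, {"tx": 0, "ty": 0, "tz": 0, "ax": 0, "ay": 0, "az": 0, "grip": 150}]'

```text
t: 9.35
tool_pos: [0.5331, 0.0404, 0.0589]
orientation: [0.321, 3.125, 0.001]
force: [0.3, -0.0, -0.8]
opening: 0.05
```

Call:
step_arm --targets '[{"tx": 0, "ty": 0, "tz": 1, "ax": 0, "ay": 0, "az": 0, "grip": 150}, {"tx": 0, "ty": 0, "tz": 0, "ax": 0, "ay": 0, "az": 0, "grip": 150}]'

```text
t: 9.55
tool_pos: [0.5332, 0.0404, 0.0586]
orientation: [0.321, 3.125, 0.001]
force: [-2.8, -0.1, 6.0]
opening: 0.05
```

Call:
step_arm --targets '[{"tx": 0, "ty": 0, "tz": 1, "ax": 0, "ay": 0, "az": 0, "grip": 150}, {"tx": 0, "ty": 0, "tz": 0, "ax": 0, "ay": 0, "az": 0, "grip": 150}]'

```text
t: 9.75
tool_pos: [0.5333, 0.0403, 0.0585]
orientation: [0.321, 3.125, 0.0]
force: [-7.8, 0.6, 14.5]
opening: 0.05
```

Contact on the floor as predicted. Relax and release partway (about 68 mm, as the fingers must clear the chamber walls).

Call:
step_arm --targets '[{"tx": 0, "ty": 0, "tz": -2, "ax": 0, "ay": 0, "az": 0, "grip": 150}, {"tx": 0, "ty": 0, "tz": 0, "ax": 0, "ay": 0, "az": 0, "grip": 110}, {"tx": 0, "ty": 0, "tz": 0, "ax": 0, "ay": 0, "az": 0, "grip": 70}, {"tx": 0, "ty": 0, "tz": 0, "ax": 0, "ay": 0, "az": 0, "grip": 70}, {"tx": 0, "ty": 0, "tz": 0, "ax": 0, "ay": 0, "az": 0, "grip": 70}]' --squeeze 20

```text
t: 10.25
tool_pos: [0.5328, 0.0404, 0.0586]
orientation: [-0.321, -3.125, -0.001]
force: [0.1, 0.2, 0.0]
opening: 0.0672
```

Call:
step_arm --targets '[{"tx": 0, "ty": 0, "tz": -10, "ax": 0, "ay": 0, "az": 0, "grip": 70}, {"tx": 0, "ty": 0, "tz": -30, "ax": 0, "ay": 0, "az": 0, "grip": 70}, {"tx": 0, "ty": 0, "tz": -40, "ax": 0, "ay": 0, "az": 0, "grip": 70}, {"tx": 0, "ty": 0, "tz": -40, "ax": 0, "ay": 0, "az": 0, "grip": 70}, {"tx": 0, "ty": 0, "tz": -40, "ax": 0, "ay": 0, "az": 0, "grip": 70}, {"tx": 0, "ty": 0, "tz": 0, "ax": 0, "ay": 0, "az": 0, "grip": 70}]'

```text
t: 10.85
tool_pos: [0.5364, 0.0403, 0.2269]
orientation: [0.32, 3.114, 0.002]
force: [1.0, -0.8, -0.5]
opening: 0.0674
```

```bash
python3 - <<'E'
from fit import *
st()
c=robot.read_camera('wrist'); cv2.imwrite('pics/w6.png',c['frame'])
c=robot.read_camera('side'); crop(c,150,80,350,230,4,'pics/s6.png')
E
```

```text
t 10.85 pos [536.4  40.3 226.9] yaw 2.9369 tilt [ 1.180e-02  2.000e-04 -9.999e-01] F [ 1.  -0.8 -0.5] open 67.4 q [-0.02 -0.05  1.68  0.    1.5  -1.39]
```

View pics/s6.png

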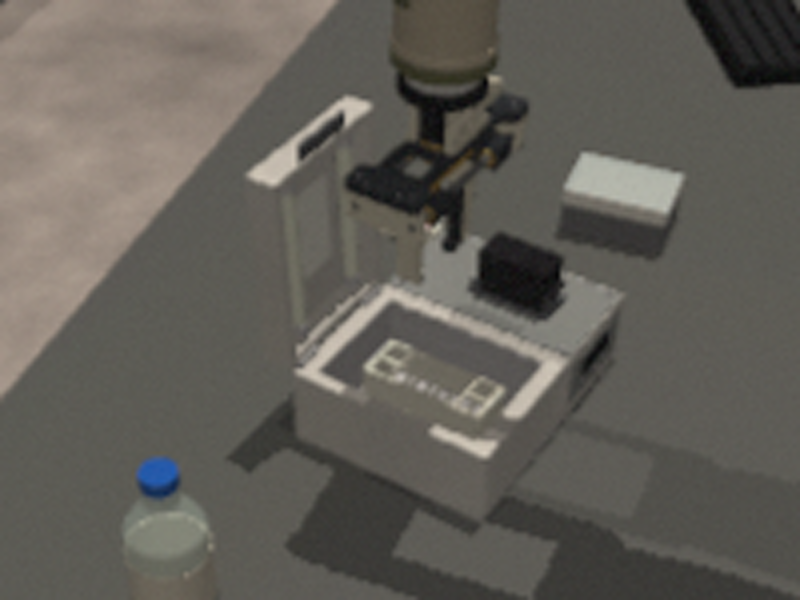

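View pics/w6.png

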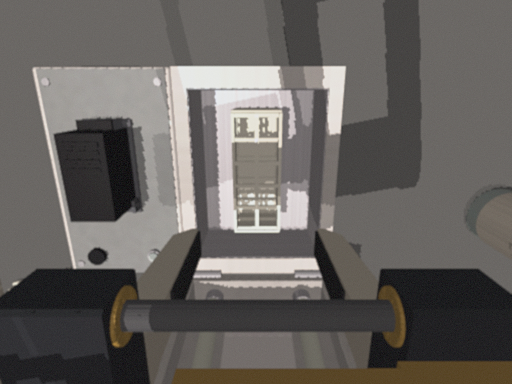

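The rack stands centred and upright in the chamber. Lid at about 1.62 rad. Close the fingers, go up and over behind the lid.

Call:
step_arm --targets '[{"tx": 0, "ty": 0, "tz": -40, "ax": 0, "ay": 0, "az": 0, "grip": 255}, {"tx": 0, "ty": 0, "tz": -40, "ax": 0, "ay": 0, "az": 0, "grip": 255}, {"tx": 0, "ty": 0, "tz": -40, "ax": 0, "ay": 0, "az": 0, "grip": 255}, {"tx": 0, "ty": 0, "tz": -4, "ax": 0, "ay": 0, "az": 0, "grip": 255}, {"tx": 0, "ty": 0, "tz": 0, "ax": 0, "ay": 0, "az": 0, "grip": 255}]'

```text
t: 11.45
tool_pos: [0.5331, 0.0402, 0.3428]
orientation: [0.321, 3.125, 0.001]
force: [-0.7, -0.6, -1.3]
opening: 0.0324
```

```bash
cat >> fit.py <<'E'
UP=np.array([ 0.51997029,-0.01978021,-0.20323815])
def uf(*P):
    "unit-frame mm TCP targets (x,y,z)"
    W=[tuple((se2(UP,np.array(X)/1e3)[0]*1e3).round(1)) for X in P]
    s=robot.read_state(); w=s['tool_pos']; c,sn=np.cos(UP[2]),np.sin(UP[2]); d=w[:2]-UP[:2]
    print('now unit',(np.array([c*d[0]+sn*d[1],-sn*d[0]+c*d[1],w[2]])*1e3).round(1)); to(*W); turn(2.938)
E
python3 - <<'E'
from fit import *
uf((190,62,345),(190,62,275))
E
```

```text
now unit [  0.8  61.4 342.8]
t 11.45 pos [533.1  40.2 342.8] yaw 2.9368 tilt [ 7.e-04  4.e-04 -1.e+00] F [-0.7 -0.6 -1.3] open 32.4 q [-0.02 -0.07  1.49  0.    1.72 -1.39]
-> (np.float64(718.6), np.float64(2.6), np.float64(345.0)) tool shift [-189.3    0.9   -2.1] rows 3.8
-> (np.float64(718.6), np.float64(2.6), np.float64(275.0)) tool shift [ 0. -0. 70.] rows 1.4
t 11.45 pos [533.1  40.2 342.8] yaw 2.9368 tilt [ 7.e-04  4.e-04 -1.e+00] F [-0.7 -0.6 -1.3] open 32.4 q [-0.02 -0.07  1.49  0.    1.72 -1.39]
turn [ 0.0005  0.0006 -0.0012]
```

Call:
step_arm --targets '[{"tx": -30, "ty": 0, "tz": -5, "ax": 0, "ay": 0, "az": 0, "grip": 255}, {"tx": -45, "ty": 0, "tz": 0, "ax": 0, "ay": 0, "az": 0, "grip": 255}, {"tx": -45, "ty": 0, "tz": 0, "ax": 0, "ay": 0, "az": 0, "grip": 255}, {"tx": -45, "ty": 0, "tz": 0, "ax": 0, "ay": 0, "az": 0, "grip": 255}, {"tx": -24, "ty": 0, "tz": 0, "ax": 0, "ay": 0, "az": 0, "grip": 255}, {"tx": 0, "ty": 0, "tz": 0, "ax": 0, "ay": 0, "az": 0, "grip": 255}]'

```text
t: 12.05
tool_pos: [0.7187, 0.0008, 0.3402]
orientation: [-0.322, -3.116, 0.0]
force: [0.4, 0.3, -0.0]
opening: 0.0008
```

```bash
python3 - <<'E'
from fit import *
uf((190,62,275))
c=robot.read_camera('side'); crop(c,150,60,350,210,4,'pics/s7.png')
E
```

```text
now unit [190.5  60.3 340.2]
t 12.05 pos [718.7   0.8 340.2] yaw 2.9358 tilt [-9.3e-03  9.0e-04 -1.0e+00] F [ 0.4  0.3 -0. ] open 0.8 q [-0.07  0.47  0.89  0.    1.79 -1.44]
-> (np.float64(718.6), np.float64(2.6), np.float64(275.0)) tool shift [-0.1  1.8 65.2] rows 1.3
t 12.05 pos [718.7   0.8 340.2] yaw 2.9358 tilt [-9.3e-03  9.0e-04 -1.0e+00] F [ 0.4  0.3 -0. ] open 0.8 q [-0.07  0.47  0.89  0.    1.79 -1.44]
turn [-0.001  -0.0093 -0.0022]
```

View pics/s7.png

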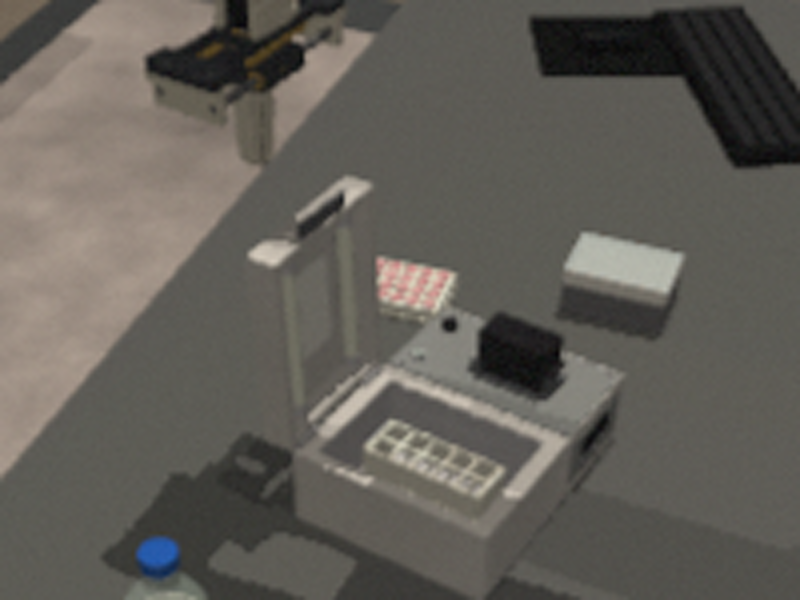

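Call:
step_arm --targets '[{"tx": 0, "ty": 2, "tz": 35, "ax": -0.001, "ay": -0.009, "az": -0.002, "grip": 255}, {"tx": 0, "ty": 0, "tz": 30, "ax": 0, "ay": 0, "az": 0, "grip": 255}, {"tx": 10, "ty": 0, "tz": 0, "ax": 0, "ay": 0, "az": 0, "grip": 255}, {"tx": 12, "ty": 0, "tz": 0, "ax": 0, "ay": 0, "az": 0, "grip": 255}, {"tx": 12, "ty": 0, "tz": 0, "ax": 0, "ay": 0, "az": 0, "grip": 255}, {"tx": 12, "ty": 0, "tz": 0, "ax": 0, "ay": 0, "az": 0, "grip": 255}, {"tx": 12, "ty": 0, "tz": 0, "ax": 0, "ay": 0, "az": 0, "grip": 255}]'

```text
t: 12.8
tool_pos: [0.6603, 0.016, 0.2821]
orientation: [0.316, 3.116, 0.001]
force: [2.3, -1.1, 2.0]
opening: 0.0006
```

```bash
python3 - <<'E'
from fit import *
uf((65,62,275))
c=robot.read_camera('side'); crop(c,150,60,350,210,4,'pics/s8.png')
E
```

```text
now unit [130.2  63.3 282.1]
t 12.8 pos [660.3  16.  282.1] yaw 2.9392 tilt [ 9.6e-03 -4.0e-04 -1.0e+00] F [ 2.3 -1.1  2. ] open 0.6 q [-0.05  0.27  1.24  0.    1.62 -1.42]
-> (np.float64(596.1), np.float64(27.8), np.float64(275.0)) tool shift [65.3 -1.3  6.4] rows 1.3
t 12.8 pos [660.3  16.  282.1] yaw 2.9392 tilt [ 9.6e-03 -4.0e-04 -1.0e+00] F [ 2.3 -1.1  2. ] open 0.6 q [-0.05  0.27  1.24  0.    1.62 -1.42]
turn [0.0015 0.0095 0.0012]
```

View pics/s8.png

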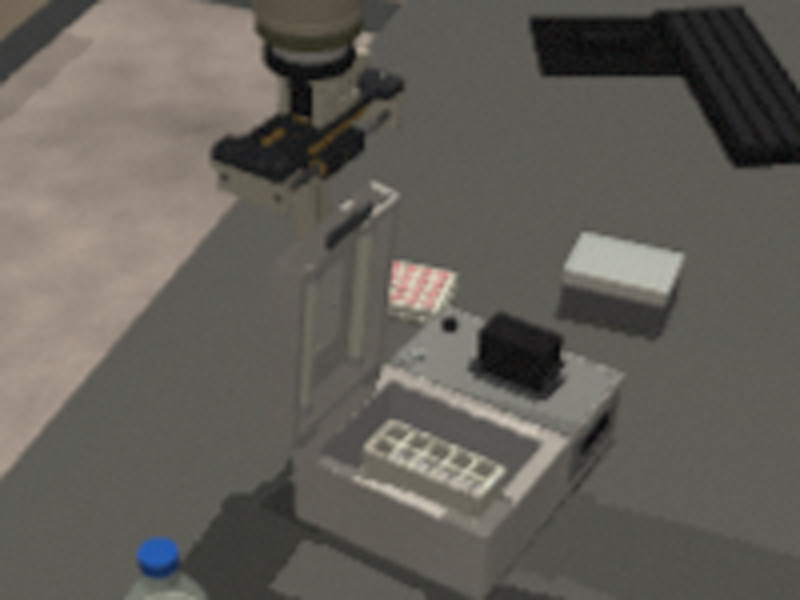

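Call:
step_arm --targets '[{"tx": 13, "ty": -1, "tz": 2, "ax": 0, "ay": 0, "az": 0, "grip": 255}, {"tx": 13, "ty": 0, "tz": 2, "ax": 0, "ay": 0, "az": 0, "grip": 255}, {"tx": 13, "ty": 0, "tz": 1, "ax": 0, "ay": 0, "az": 0, "grip": 255}, {"tx": 13, "ty": 0, "tz": 1, "ax": 0, "ay": 0, "az": 0, "grip": 255}, {"tx": 13, "ty": 0, "tz": 1, "ax": 0, "ay": 0, "az": 0, "grip": 255}, {"tx": 12, "ty": 0, "tz": 4, "ax": 0, "ay": 0, "az": 0, "grip": 255}, {"tx": 11, "ty": 0, "tz": 4, "ax": 0, "ay": 0, "az": 0, "grip": 255}, {"tx": 10, "ty": 0, "tz": 5, "ax": 0, "ay": 0, "az": 0, "grip": 255}, {"tx": 10, "ty": 0, "tz": 5, "ax": 0, "ay": 0, "az": 0, "grip": 255}]'

```text
t: 13.75
tool_pos: [0.5545, 0.0366, 0.2555]
orientation: [0.316, 3.117, 0.001]
force: [0.9, -0.2, 0.2]
opening: 0.0006
```

```bash
python3 - <<'E'
from fit import *
uf((-5,62,240))
c=robot.read_camera('side'); crop(c,150,60,350,210,4,'pics/s9.png')
E
```

```text
now unit [ 22.5  62.2 255.5]
t 13.75 pos [554.5  36.6 255.5] yaw 2.9392 tilt [ 8.5e-03 -3.0e-04 -1.0e+00] F [ 0.9 -0.2  0.2] open 0.6 q [-0.03 -0.01  1.59 -0.    1.55 -1.39]
-> (np.float64(527.6), np.float64(42.0), np.float64(240.0)) tool shift [27.6 -0.1 15.3] rows 0.6
t 13.75 pos [554.5  36.6 255.5] yaw 2.9392 tilt [ 8.5e-03 -3.0e-04 -1.0e+00] F [ 0.9 -0.2  0.2] open 0.6 q [-0.03 -0.01  1.59 -0.    1.55 -1.39]
turn [0.0014 0.0084 0.0012]
```

View pics/s9.png

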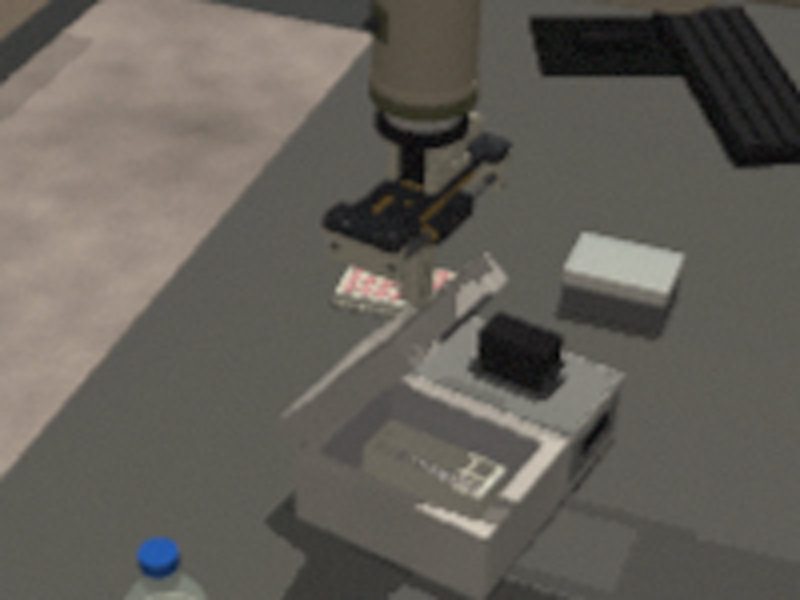

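Call:
step_arm --targets '[{"tx": 12, "ty": 0, "tz": 6, "ax": 0.001, "ay": 0.008, "az": 0.001, "grip": 255}, {"tx": 12, "ty": 0, "tz": 6, "ax": 0, "ay": 0, "az": 0, "grip": 255}, {"tx": 0, "ty": 0, "tz": -5, "ax": 0, "ay": 0, "az": 0, "grip": 255}, {"tx": 0, "ty": 0, "tz": -40, "ax": 0, "ay": 0, "az": 0, "grip": 255}, {"tx": 0, "ty": 0, "tz": 0, "ax": 0, "ay": 0, "az": 0, "grip": 255}, {"tx": 0, "ty": 0, "tz": 0, "ax": 0, "ay": 0, "az": 0, "grip": 110}]'

```text
t: 14.4
tool_pos: [0.5335, 0.041, 0.2909]
orientation: [0.319, 3.121, 0.001]
force: [-0.3, -0.3, -0.0]
opening: 0.0046
```

```bash
python3 - <<'E'
from fit import *
uf((-38,-78,220),(-38,-78,120))
c=robot.read_camera('side'); crop(c,150,60,350,210,4,'pics/s10.png')
E
```

```text
now unit [  1.   62.3 290.9]
t 14.4 pos [533.5  41.  290.9] yaw 2.9379 tilt [ 4.3e-03  2.0e-04 -1.0e+00] F [-0.3 -0.3 -0. ] open 4.6 q [-0.02 -0.07  1.58  0.    1.62 -1.39]
-> (np.float64(467.0), np.float64(-88.5), np.float64(220.0)) tool shift [  39.2 -140.4   70.6] rows 3.2
-> (np.float64(467.0), np.float64(-88.5), np.float64(120.0)) tool shift [  0.4  -0.1 100. ] rows 2.0
t 14.4 pos [533.5  41.  290.9] yaw 2.9379 tilt [ 4.3e-03  2.0e-04 -1.0e+00] F [-0.3 -0.3 -0. ] open 4.6 q [-0.02 -0.07  1.58  0.    1.62 -1.39]
turn [ 0.001   0.0042 -0.0001]
```

View pics/s10.png

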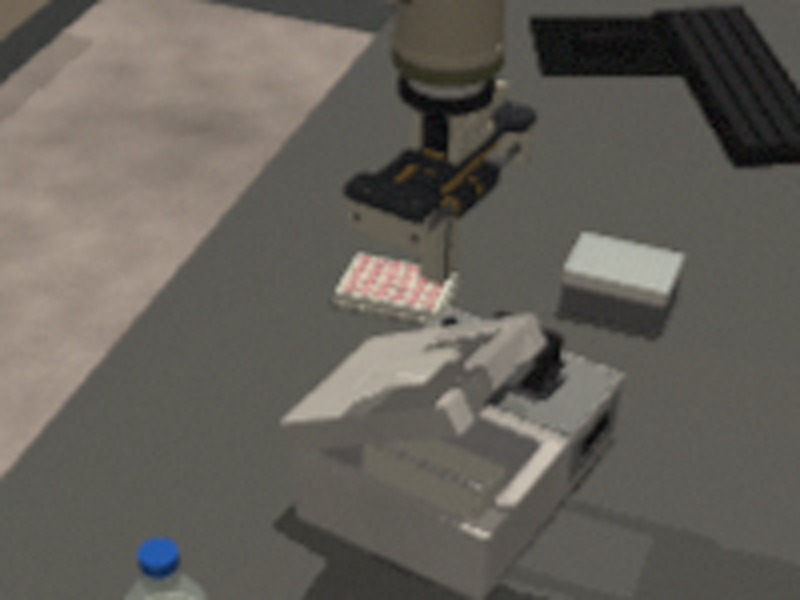

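Call:
step_arm --targets '[{"tx": 12, "ty": -46, "tz": 0, "ax": 0.001, "ay": 0.004, "az": 0, "grip": 90}, {"tx": 12, "ty": -46, "tz": 0, "ax": 0, "ay": 0, "az": 0, "grip": 90}, {"tx": 14, "ty": -46, "tz": 0, "ax": 0, "ay": 0, "az": 0, "grip": 90}, {"tx": 0, "ty": -2, "tz": 40, "ax": 0, "ay": 0, "az": 0, "grip": 90}, {"tx": 0, "ty": 0, "tz": 30, "ax": 0, "ay": 0, "az": 0, "grip": 90}, {"tx": 0, "ty": 0, "tz": 0, "ax": 0, "ay": 0, "az": 0, "grip": 90}, {"tx": 0, "ty": 0, "tz": 0, "ax": 0, "ay": 0, "az": 0, "grip": 90}, {"tx": 0, "ty": 0, "tz": 0, "ax": 0, "ay": 0, "az": 0, "grip": 90}, {"tx": 0, "ty": 0, "tz": 0, "ax": 0, "ay": 0, "az": 0, "grip": 90}]'

```text
t: 15.35
tool_pos: [0.4679, -0.0883, 0.2211]
orientation: [-0.318, -3.125, 0.001]
force: [0.4, -0.8, 0.3]
opening: 0.0603
```

```bash
python3 - <<'E'
from fit import *
uf((-38,-78,120))
P=[se2(UP,np.array(a)) for a in ([(-.052,-.097,.137),(.022,-.097,.137),(.022,-.059,.137),(-.052,-.059,.137)],[(-.1,-.016,.117),(.105,-.016,.117),(.105,.14,.117),(-.1,.14,.117)])]
c=robot.read_camera('side'); crop(c,150,60,350,210,4,'pics/s11.png')
c=robot.read_camera('wrist'); crop(c,0,0,512,384,1.5,'pics/w11.png',P)
E
```

```text
now unit [-37.2 -77.6 221.1]
t 15.35 pos [467.9 -88.3 221.1] yaw 2.9386 tilt [-6.e-04 -8.e-04 -1.e+00] F [ 0.4 -0.8  0.3] open 60.3 q [-0.29 -0.21  1.84 -0.    1.51 -1.66]
-> (np.float64(467.0), np.float64(-88.5), np.float64(120.0)) tool shift [  0.8  -0.3 101.1] rows 2.0
t 15.35 pos [467.9 -88.3 221.1] yaw 2.9386 tilt [-6.e-04 -8.e-04 -1.e+00] F [ 0.4 -0.8  0.3] open 60.3 q [-0.29 -0.21  1.84 -0.    1.51 -1.66]
turn [-0.0009 -0.0004  0.0006]
```

View pics/s11.png

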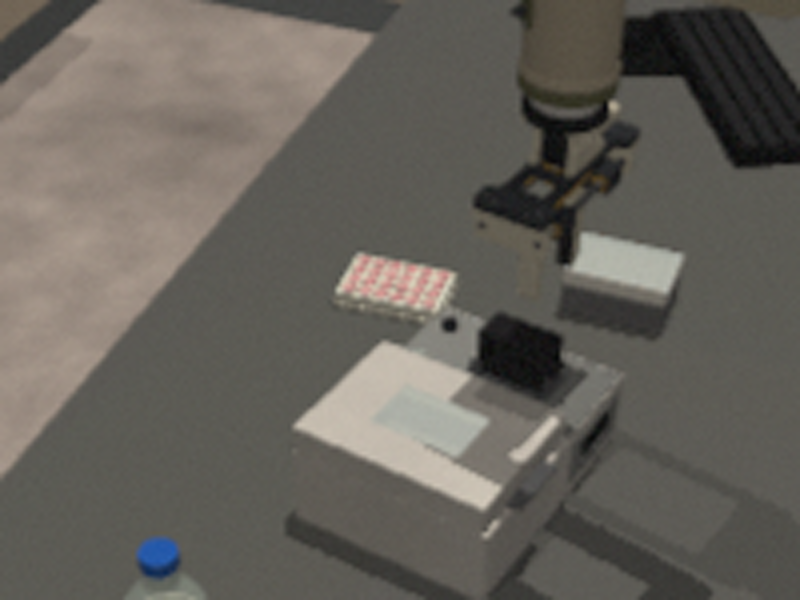

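View pics/w11.png

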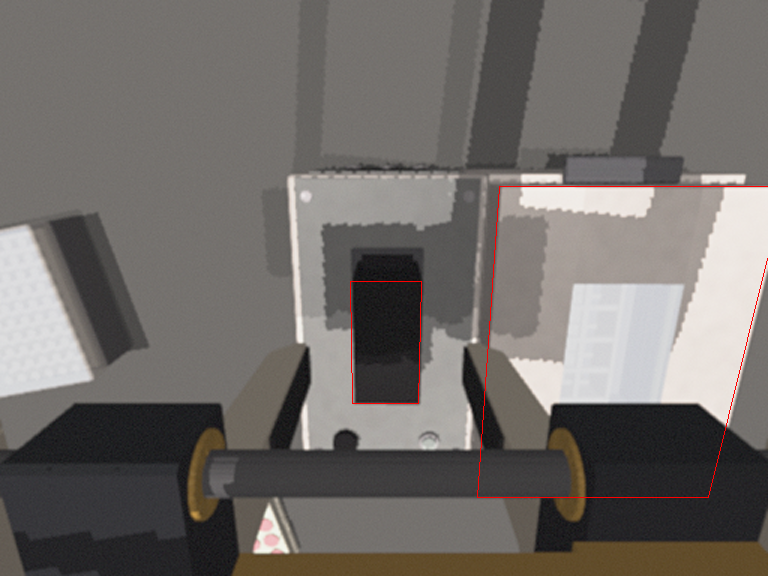

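Lid looks shut and the cover model fits well. Descend and pinch the cheeks.

Call:
step_arm --targets '[{"tx": 1, "ty": 0, "tz": 40, "ax": 0, "ay": 0, "az": 0, "grip": 90}, {"tx": 0, "ty": 0, "tz": 35, "ax": 0, "ay": 0, "az": 0, "grip": 90}, {"tx": 0, "ty": 0, "tz": 24, "ax": 0, "ay": 0, "az": 0, "grip": 90}, {"tx": 0, "ty": 0, "tz": 0, "ax": 0, "ay": 0, "az": 0, "grip": 120}, {"tx": 0, "ty": 0, "tz": 0, "ax": 0, "ay": 0, "az": 0, "grip": 170}, {"tx": 0, "ty": 0, "tz": 0, "ax": 0, "ay": 0, "az": 0, "grip": 170}, {"tx": 0, "ty": 0, "tz": 0, "ax": 0, "ay": 0, "az": 0, "grip": 170}]' --squeeze 8

```text
t: 16.15
tool_pos: [0.4671, -0.0879, 0.1225]
orientation: [0.319, 3.125, 0.001]
force: [0.9, 4.3, 2.9]
opening: 0.0378
```

```bash
python3 - <<'E'
from fit import *
s=robot.read_state(); 
th=[.2,.4,.6,.8,1.0,1.15,1.25]
uf(*[(22+67.1*np.cos(np.pi-.4636-t),-78,90+67.1*np.sin(np.pi-.4636-t)) for t in th])
E
```

```text
now unit [-38.1 -77.4 122.5]
t 16.15 pos [467.1 -87.9 122.5] yaw 2.938 tilt [ 5.e-04  3.e-04 -1.e+00] F [0.9 4.3 2.9] open 37.8 q [-0.29 -0.13  1.95  0.    1.32 -1.66]
-> (np.float64(474.0), np.float64(-89.9), np.float64(131.3)) tool shift [-7.2 -0.6 -8.8] rows 0.2
-> (np.float64(483.1), np.float64(-91.8), np.float64(141.0)) tool shift [-9.3 -0.  -9.7] rows 0.3
-> (np.float64(493.9), np.float64(-94.0), np.float64(148.7)) tool shift [-11.    0.   -7.7] rows 0.3
-> (np.float64(505.9), np.float64(-96.5), np.float64(154.0)) tool shift [-12.3  -0.   -5.3] rows 0.3
-> (np.float64(518.7), np.float64(-99.2), np.float64(156.7)) tool shift [-13.1  -0.1  -2.7] rows 0.3
-> (np.float64(528.6), np.float64(-101.2), np.float64(157.0)) tool shift [-10.1   0.   -0.3] rows 0.2
-> (np.float64(535.1), np.float64(-102.5), np.float64(156.4)) tool shift [-6.6  0.   0.6] rows 0.1
t 16.15 pos [467.1 -87.9 122.5] yaw 2.938 tilt [ 5.e-04  3.e-04 -1.e+00] F [0.9 4.3 2.9] open 37.8 q [-0.29 -0.13  1.95  0.    1.32 -1.66]
turn [ 0.0004  0.0004 -0.    ]
```

```bash
python3 - <<'E'
from fit import *
P=[se2(UP,np.array(a)) for a in ([(-.1,-.016,.117),(.105,-.016,.117),(.105,.14,.117),(-.1,.14,.117)],)]
c=robot.read_camera('side'); crop(c,210,120,310,200,7.5,'pics/s12.png',P)
E
```

```text
(no output)
```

View pics/s12.png

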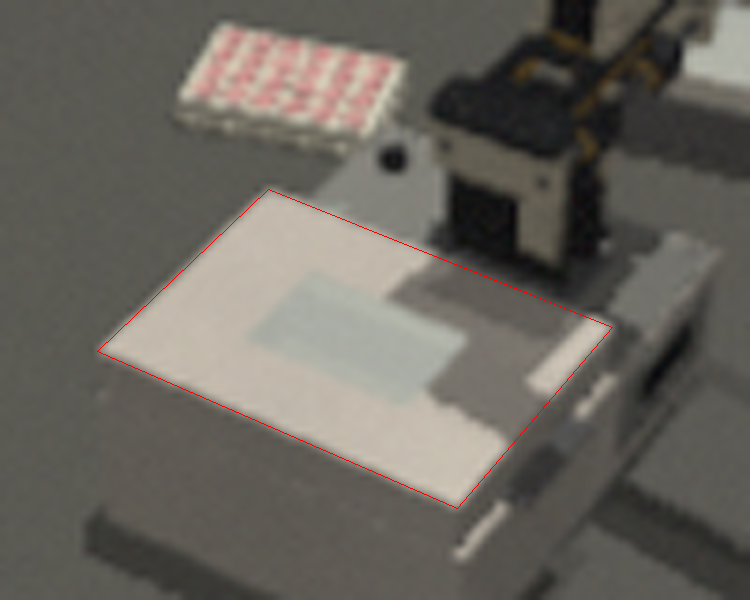

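The lid outline at 117 mm coincides with the model: fully shut. Now swing the cover along its arc.

Call:
step_arm --targets '[{"tx": -3, "ty": 0, "tz": -5, "ax": 0, "ay": 0, "az": 0, "grip": 170}, {"tx": -4, "ty": 0, "tz": -6, "ax": 0, "ay": 0, "az": 0, "grip": 170}, {"tx": -5, "ty": 0, "tz": -5, "ax": 0, "ay": 0, "az": 0, "grip": 170}, {"tx": -5, "ty": 0, "tz": -5, "ax": 0, "ay": 0, "az": 0, "grip": 170}, {"tx": -6, "ty": 0, "tz": -4, "ax": 0, "ay": 0, "az": 0, "grip": 170}, {"tx": -6, "ty": 0, "tz": -4, "ax": 0, "ay": 0, "az": 0, "grip": 170}, {"tx": 0, "ty": 0, "tz": 0, "ax": 0, "ay": 0, "az": 0, "grip": 170}]'

```text
t: 16.9
tool_pos: [0.4948, -0.0936, 0.1501]
orientation: [-0.319, -3.123, -0.001]
force: [0.6, 5.6, 1.9]
opening: 0.038
```

```bash
python3 - <<'E'
from fit import *
uf((5,-78,156))
c=robot.read_camera('side'); crop(c,210,110,310,190,7.5,'pics/s13.png')
E
```

```text
now unit [ -9.8 -77.4 150.1]
t 16.9 pos [494.8 -93.6 150.1] yaw 2.9382 tilt [-2.6e-03  9.0e-04 -1.0e+00] F [0.6 5.6 1.9] open 38.0 q [-0.29 -0.07  1.85  0.    1.37 -1.66]
-> (np.float64(509.1), np.float64(-97.2), np.float64(156.0)) tool shift [-14.7  -0.7  -6. ] rows 0.3
t 16.9 pos [494.8 -93.6 150.1] yaw 2.9382 tilt [-2.6e-03  9.0e-04 -1.0e+00] F [0.6 5.6 1.9] open 38.0 q [-0.29 -0.07  1.85  0.    1.37 -1.66]
turn [ 0.0003 -0.0027  0.0002]
```

View pics/s13.png

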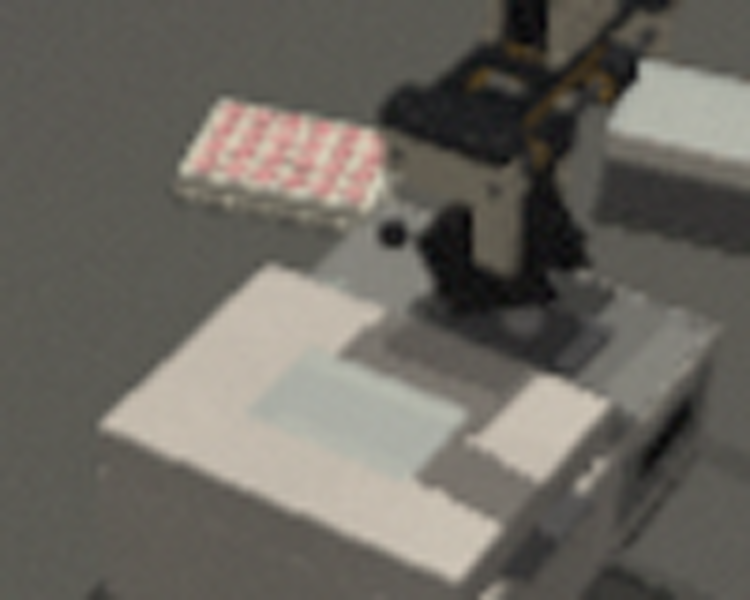

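Call:
step_arm --targets '[{"tx": -6, "ty": 0, "tz": -3, "ax": 0, "ay": 0, "az": 0, "grip": 170}, {"tx": -6, "ty": 0, "tz": -2, "ax": 0, "ay": 0, "az": 0, "grip": 170}, {"tx": -7, "ty": 0, "tz": -2, "ax": 0, "ay": 0, "az": 0, "grip": 170}, {"tx": -7, "ty": 0, "tz": -1, "ax": 0, "ay": 0, "az": 0, "grip": 170}, {"tx": -6, "ty": 0, "tz": 0, "ax": 0, "ay": 0, "az": 0, "grip": 170}, {"tx": -6, "ty": 0, "tz": 0, "ax": 0, "ay": 0, "az": 0, "grip": 170}, {"tx": -6, "ty": 0, "tz": 1, "ax": 0, "ay": 0, "az": 0, "grip": 170}, {"tx": 0, "ty": 0, "tz": 0, "ax": 0, "ay": 0, "az": 0, "grip": 170}]'

```text
t: 17.75
tool_pos: [0.5382, -0.1026, 0.1568]
orientation: [-0.319, -3.123, -0.001]
force: [2.5, 4.9, -0.9]
opening: 0.038
```

```bash
python3 - <<'E'
from fit import *
uf((32,-78,157))
c=robot.read_camera('side'); crop(c,210,110,310,190,7.5,'pics/s14.png')
E
```

```text
now unit [ 34.6 -77.4 156.8]
t 17.75 pos [ 538.2 -102.6  156.8] yaw 2.9382 tilt [-2.e-03  6.e-04 -1.e+00] F [ 2.5  4.9 -0.9] open 38.0 q [-0.28  0.04  1.72  0.    1.38 -1.65]
-> (np.float64(535.6), np.float64(-102.6), np.float64(157.0)) tool shift [ 2.5 -0.5 -0.2] rows 0.1
t 17.75 pos [ 538.2 -102.6  156.8] yaw 2.9382 tilt [-2.e-03  6.e-04 -1.e+00] F [ 2.5  4.9 -0.9] open 38.0 q [-0.28  0.04  1.72  0.    1.38 -1.65]
turn [ 0.0002 -0.0021  0.0002]
```

View pics/s14.png

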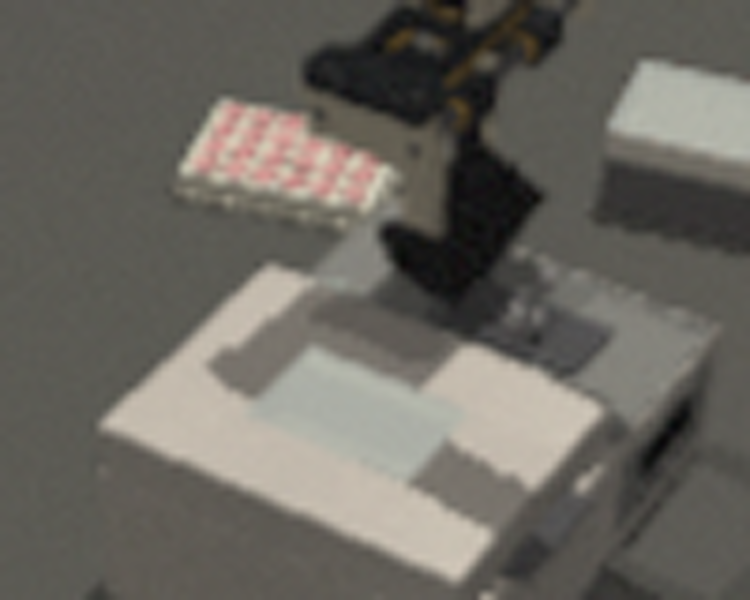

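Call:
step_arm --targets '[{"tx": 0, "ty": 0, "tz": 0, "ax": 0, "ay": 0, "az": 0, "grip": 90}, {"tx": 0, "ty": 0, "tz": 0, "ax": 0, "ay": 0, "az": 0, "grip": 90}, {"tx": 0, "ty": 0, "tz": 0, "ax": 0, "ay": 0, "az": 0, "grip": 90}, {"tx": 0, "ty": 0, "tz": -30, "ax": 0, "ay": 0, "az": 0, "grip": 90}, {"tx": 0, "ty": 0, "tz": -40, "ax": 0, "ay": 0, "az": 0, "grip": 90}, {"tx": 0, "ty": 0, "tz": 0, "ax": 0, "ay": -0.002, "az": 0, "grip": 150}, {"tx": 20, "ty": 0, "tz": 0, "ax": 0, "ay": 0, "az": 0, "grip": 255}, {"tx": 40, "ty": 0, "tz": 0, "ax": 0, "ay": 0, "az": 0, "grip": 255}, {"tx": 40, "ty": 0, "tz": 0, "ax": 0, "ay": 0, "az": 0, "grip": 255}, {"tx": 0, "ty": 0, "tz": 0, "ax": 0, "ay": 0, "az": 0, "grip": 255}]'

```text
t: 18.8
tool_pos: [0.4354, -0.0818, 0.2248]
orientation: [-0.319, -3.121, 0.001]
force: [0.5, -0.2, 0.8]
opening: 0.0249
```

```bash
python3 - <<'E'
from fit import *
uf((-65,-78,132))
c=robot.read_camera('side'); crop(c,210,110,310,190,7.5,'pics/s15.png')
c=robot.read_camera('wrist'); crop(c,0,0,512,384,1.5,'pics/w15.png')
E
```

```text
now unit [-70.3 -77.8 224.8]
t 18.8 pos [435.4 -81.8 224.8] yaw 2.9377 tilt [-0.0039  0.     -1.    ] F [ 0.5 -0.2  0.8] open 24.9 q [-0.3  -0.3   1.91 -0.    1.54 -1.67]
-> (np.float64(440.6), np.float64(-83.1), np.float64(132.0)) tool shift [-5.7 -0.1 92.8] rows 1.9
t 18.8 pos [435.4 -81.8 224.8] yaw 2.9377 tilt [-0.0039  0.     -1.    ] F [ 0.5 -0.2  0.8] open 24.9 q [-0.3  -0.3   1.91 -0.    1.54 -1.67]
turn [-0.0008 -0.0038 -0.0003]
```

View pics/s15.png

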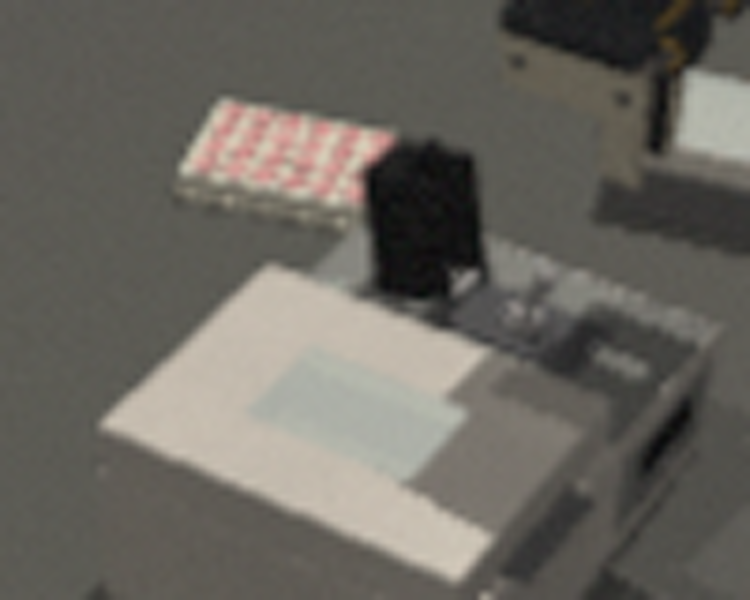

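View pics/w15.png

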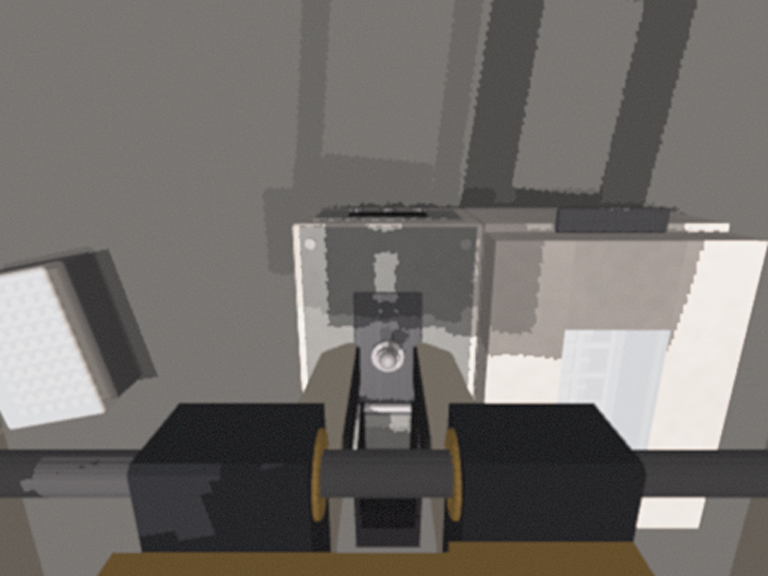

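Call:
step_arm --targets '[{"tx": 0, "ty": 0, "tz": 40, "ax": -0.001, "ay": -0.004, "az": 0, "grip": 255}, {"tx": 0, "ty": 0, "tz": 40, "ax": 0, "ay": 0, "az": 0, "grip": 255}, {"tx": 0, "ty": 0, "tz": 13, "ax": 0, "ay": 0, "az": 0, "grip": 255}, {"tx": 0, "ty": 0, "tz": 0, "ax": 0, "ay": 0, "az": 0, "grip": 255}, {"tx": 0, "ty": 0, "tz": 0, "ax": 0, "ay": 0, "az": 0, "grip": 255}]'

```text
t: 19.4
tool_pos: [0.4406, -0.0831, 0.1345]
orientation: [0.319, 3.121, -0.0]
force: [-0.6, 0.4, 0.4]
opening: 0.0004
```

```bash
python3 - <<'E'
from fit import *
uf((-20,-78,132))
c=robot.read_camera('side'); crop(c,210,110,310,190,7.5,'pics/s16.png')
E
```

```text
now unit [-65.  -78.  134.5]
t 19.4 pos [440.6 -83.1 134.5] yaw 2.9379 tilt [ 3.9e-03 -6.0e-04 -1.0e+00] F [-0.6  0.4  0.4] open 0.4 q [-0.3  -0.23  2.02  0.    1.35 -1.67]
-> (np.float64(484.6), np.float64(-92.1), np.float64(132.0)) tool shift [-44.9   0.1   2.7] rows 0.9
t 19.4 pos [440.6 -83.1 134.5] yaw 2.9379 tilt [ 3.9e-03 -6.0e-04 -1.0e+00] F [-0.6  0.4  0.4] open 0.4 q [-0.3  -0.23  2.02  0.    1.35 -1.67]
turn [ 0.0002  0.004  -0.0001]
```

View pics/s16.png

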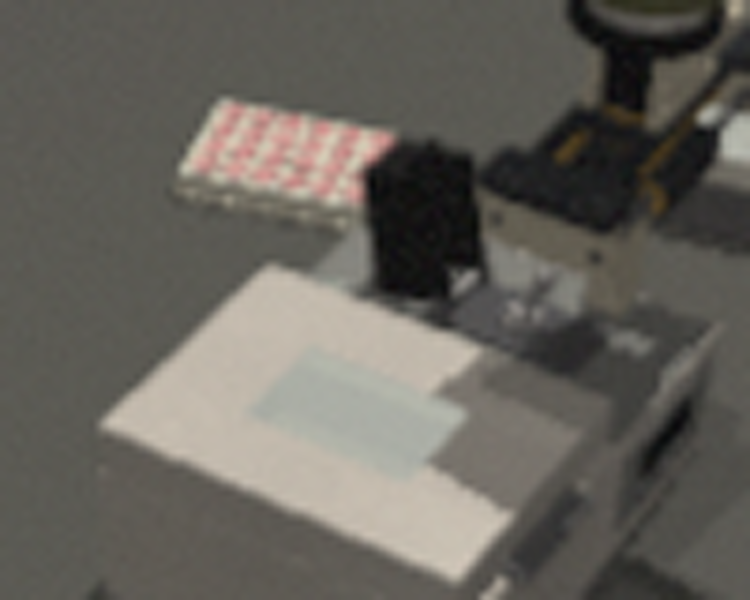

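Call:
step_arm --targets '[{"tx": -8, "ty": 0, "tz": 2, "ax": 0, "ay": 0.004, "az": 0, "grip": 255}, {"tx": -8, "ty": 0, "tz": 0, "ax": 0, "ay": 0, "az": 0, "grip": 255}, {"tx": -7, "ty": 0, "tz": 0, "ax": 0, "ay": 0, "az": 0, "grip": 255}, {"tx": -7, "ty": 0, "tz": 0, "ax": 0, "ay": 0, "az": 0, "grip": 255}, {"tx": -7, "ty": 0, "tz": 0, "ax": 0, "ay": 0, "az": 0, "grip": 255}, {"tx": -7, "ty": 0, "tz": 0, "ax": 0, "ay": 0, "az": 0, "grip": 255}, {"tx": 0, "ty": 0, "tz": 0, "ax": 0, "ay": 0, "az": 0, "grip": 255}]'

```text
t: 20.15
tool_pos: [0.4835, -0.0919, 0.1312]
orientation: [-0.319, -3.125, -0.001]
force: [0.6, 0.2, -0.2]
opening: 0.0005
```

```bash
python3 - <<'E'
from fit import *
uf((-20,-78,132))
c=robot.read_camera('side'); crop(c,210,110,310,190,7.5,'pics/s17.png')
E
```

```text
now unit [-21.2 -77.9 131.2]
t 20.15 pos [483.5 -91.9 131.2] yaw 2.9379 tilt [-4.e-04  4.e-04 -1.e+00] F [ 0.6  0.2 -0.2] open 0.5 q [-0.29 -0.09  1.9   0.    1.33 -1.66]
-> (np.float64(484.6), np.float64(-92.1), np.float64(132.0)) tool shift [-1.1 -0.  -0.8] rows 0.0
t 20.15 pos [483.5 -91.9 131.2] yaw 2.9379 tilt [-4.e-04  4.e-04 -1.e+00] F [ 0.6  0.2 -0.2] open 0.5 q [-0.29 -0.09  1.9   0.    1.33 -1.66]
turn [ 0.0004 -0.0005 -0.0001]
```

View pics/s17.png

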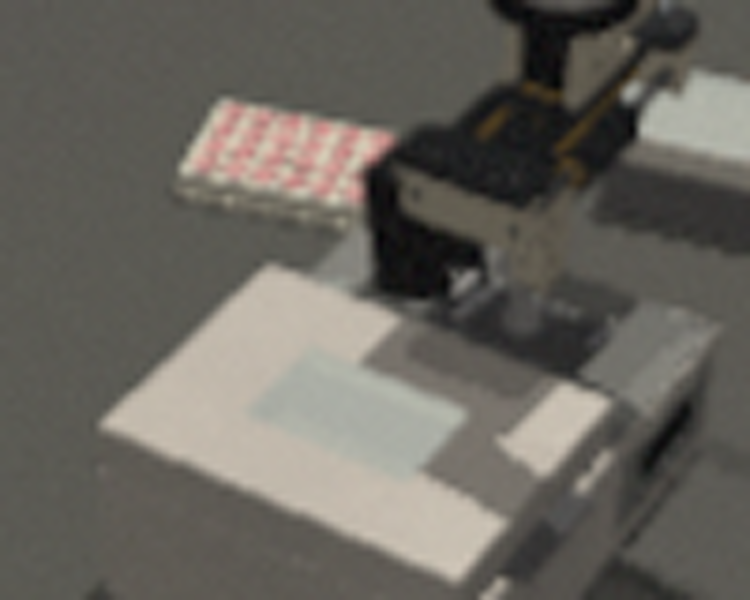

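Call:
step_arm --targets '[{"tx": 20, "ty": 0, "tz": 0, "ax": 0, "ay": 0, "az": 0, "grip": 255}, {"tx": 30, "ty": 0, "tz": -20, "ax": 0, "ay": 0, "az": 0, "grip": 255}, {"tx": 0, "ty": 0, "tz": -45, "ax": 0, "ay": 0, "az": 0, "grip": 255}, {"tx": 0, "ty": 0, "tz": -45, "ax": 0, "ay": 0, "az": 0, "grip": 255}, {"tx": 0, "ty": 0, "tz": -10, "ax": 0, "ay": 0, "az": 0, "grip": 255}, {"tx": 0, "ty": 0, "tz": 0, "ax": 0, "ay": 0, "az": 0, "grip": 255}]'

```text
t: 20.8
tool_pos: [0.435, -0.082, 0.2537]
orientation: [0.319, 3.121, -0.001]
force: [0.1, 1.5, 0.2]
opening: 0.0002
```

```bash
python3 - <<'E'
from fit import *
uf((100,-78,250),(100,-78,164),(42,-78,164))
c=robot.read_camera('side'); crop(c,210,110,310,190,7.5,'pics/s18.png'); print(proj(c,se2(UP,[(-.03,-.078,.129),(-.002,-.078,.129)])))
T=robot.read_camera('top'); crop(T,290,140,370,220,7,'pics/t18.png'); print(proj(T,se2(UP,[(-.03,-.078,.129),(-.002,-.078,.129)])))
E
```

```text
now unit [-70.7 -78.1 253.7]
t 20.8 pos [435.  -82.  253.7] yaw 2.9378 tilt [ 3.9e-03 -9.0e-04 -1.0e+00] F [0.1 1.5 0.2] open 0.2 q [-0.3  -0.32  1.87  0.    1.59 -1.67]
-> (np.float64(602.2), np.float64(-116.4), np.float64(250.0)) tool shift [-1.707e+02  1.000e-01  4.400e+00] rows 3.4
-> (np.float64(602.2), np.float64(-116.4), np.float64(164.0)) tool shift [ 0.3  0.  86. ] rows 1.7
-> (np.float64(545.4), np.float64(-104.7), np.float64(164.0)) tool shift [58.  -0.  -0.2] rows 1.2
t 20.8 pos [435.  -82.  253.7] yaw 2.9378 tilt [ 3.9e-03 -9.0e-04 -1.0e+00] F [0.1 1.5 0.2] open 0.2 q [-0.3  -0.32  1.87  0.    1.59 -1.67]
turn [-0.0001  0.004  -0.0002]
[[282.96731088 145.90809529]
 [276.71353798 143.5006763 ]]
[[338.86752331 195.67489454]
 [340.45401848 186.14325136]]
```

View pics/s18.png

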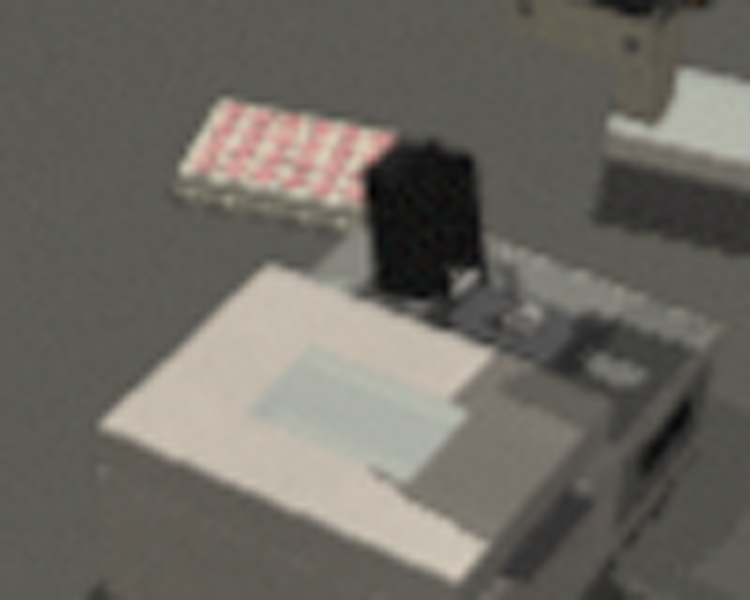

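View pics/t18.png

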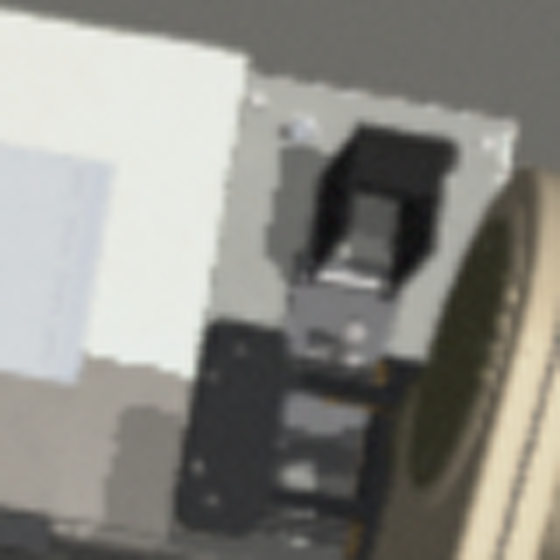

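The toggle's tip now sits at top-crop (353,328), matching the predicted on position (353,323); side view agrees. Next, go behind the cover.

Call:
step_arm --targets '[{"tx": -30, "ty": 0, "tz": 0, "ax": 0, "ay": 0.004, "az": 0, "grip": 255}, {"tx": -45, "ty": 0, "tz": 0, "ax": 0, "ay": 0, "az": 0, "grip": 255}, {"tx": -45, "ty": 0, "tz": 0, "ax": 0, "ay": 0, "az": 0, "grip": 255}, {"tx": -45, "ty": 0, "tz": 0, "ax": 0, "ay": 0, "az": 0, "grip": 255}, {"tx": -10, "ty": 0, "tz": 0, "ax": 0, "ay": 0, "az": 0, "grip": 255}, {"tx": 0, "ty": 0, "tz": 40, "ax": 0, "ay": 0, "az": 0, "grip": 255}, {"tx": 0, "ty": 0, "tz": 40, "ax": 0, "ay": 0, "az": 0, "grip": 255}, {"tx": 0, "ty": 0, "tz": 10, "ax": 0, "ay": 0, "az": 0, "grip": 255}, {"tx": 0, "ty": 0, "tz": 0, "ax": 0, "ay": 0, "az": 0, "grip": 255}]'

```text
t: 21.8
tool_pos: [0.602, -0.1161, 0.1569]
orientation: [-0.318, -3.113, -0.003]
force: [0.3, 0.4, 0.5]
opening: 0.0006
```

```bash
python3 - <<'E'
from fit import *
uf((42,-78,164))
E
```

```text
now unit [ 99.8 -77.8 156.9]
t 21.8 pos [ 602.  -116.1  156.9] yaw 2.9379 tilt [-0.0116  0.0033 -0.9999] F [0.3 0.4 0.5] open 0.6 q [-0.27  0.22  1.52  0.    1.41 -1.64]
-> (np.float64(545.4), np.float64(-104.7), np.float64(164.0)) tool shift [57.8 -0.3 -6.4] rows 1.2
t 21.8 pos [ 602.  -116.1  156.9] yaw 2.9379 tilt [-0.0116  0.0033 -0.9999] F [0.3 0.4 0.5] open 0.6 q [-0.27  0.22  1.52  0.    1.41 -1.64]
turn [ 0.0009 -0.012  -0.0001]
```

Call:
step_arm --targets '[{"tx": 10, "ty": 0, "tz": -3, "ax": 0, "ay": -0.012, "az": 0, "grip": 255}, {"tx": 10, "ty": 0, "tz": -2, "ax": 0, "ay": 0, "az": 0, "grip": 255}, {"tx": 10, "ty": 0, "tz": -1, "ax": 0, "ay": 0, "az": 0, "grip": 255}, {"tx": 10, "ty": 0, "tz": 0, "ax": 0, "ay": 0, "az": 0, "grip": 255}, {"tx": 10, "ty": 0, "tz": 0, "ax": 0, "ay": 0, "az": 0, "grip": 255}, {"tx": 8, "ty": 0, "tz": 0, "ax": 0, "ay": 0, "az": 0, "grip": 255}, {"tx": 5, "ty": 0, "tz": 0, "ax": 0, "ay": 0, "az": 0, "grip": 255}, {"tx": 0, "ty": 0, "tz": 0, "ax": 0, "ay": 0, "az": 0, "grip": 255}]'

```text
t: 22.6
tool_pos: [0.5416, -0.1037, 0.1653]
orientation: [0.319, 3.121, 0.0]
force: [0.3, -0.3, -0.3]
opening: 0.0005
```

```bash
python3 - <<'E'
from fit import *
uf((42,-78,164))
c=robot.read_camera('side'); crop(c,210,110,310,190,7.5,'pics/s19.png')
E
```

```text
now unit [ 38.2 -77.9 165.3]
t 22.6 pos [ 541.6 -103.7  165.3] yaw 2.9379 tilt [ 4.8e-03 -4.0e-04 -1.0e+00] F [ 0.3 -0.3 -0.3] open 0.5 q [-0.28  0.04  1.71  0.    1.39 -1.65]
-> (np.float64(545.4), np.float64(-104.7), np.float64(164.0)) tool shift [-3.9 -0.2  1.3] rows 0.1
t 22.6 pos [ 541.6 -103.7  165.3] yaw 2.9379 tilt [ 4.8e-03 -4.0e-04 -1.0e+00] F [ 0.3 -0.3 -0.3] open 0.5 q [-0.28  0.04  1.71  0.    1.39 -1.65]
turn [ 0.0006  0.0048 -0.0001]
```

View pics/s19.png

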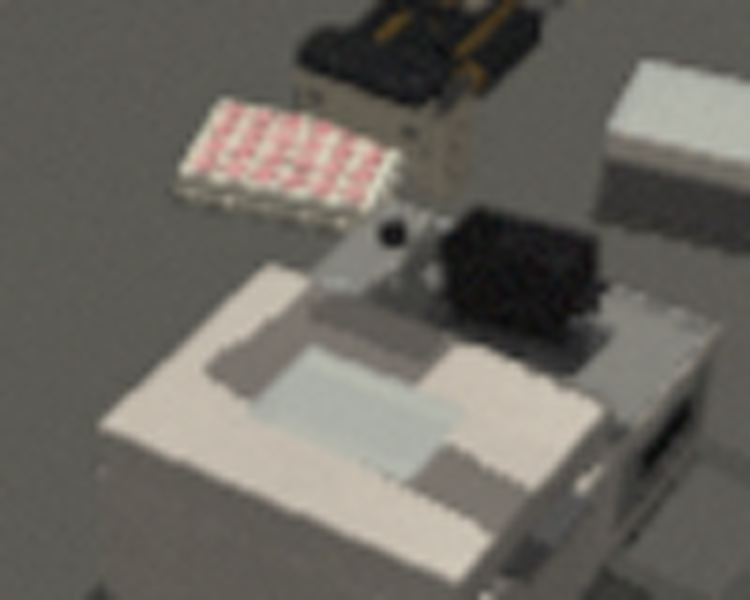

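Cover snapped shut. Retreat upwards and check.

Call:
step_arm --targets '[{"tx": -20, "ty": 0, "tz": -10, "ax": 0, "ay": 0, "az": 0, "grip": 255}, {"tx": 0, "ty": 0, "tz": -40, "ax": 0, "ay": 0, "az": 0, "grip": 255}, {"tx": 0, "ty": 0, "tz": -45, "ax": 0, "ay": 0, "az": 0, "grip": 255}, {"tx": 0, "ty": 0, "tz": -45, "ax": 0, "ay": 0, "az": 0, "grip": 255}, {"tx": 0, "ty": -40, "tz": -20, "ax": 0, "ay": 0, "az": 0, "grip": 255}, {"tx": 0, "ty": -45, "tz": 0, "ax": 0, "ay": 0, "az": 0, "grip": 255}, {"tx": 40, "ty": -20, "tz": 0, "ax": 0, "ay": 0, "az": 0, "grip": 255}, {"tx": 40, "ty": 0, "tz": 0, "ax": 0, "ay": 0, "az": 0, "grip": 255}, {"tx": 40, "ty": 0, "tz": 0, "ax": 0, "ay": 0, "az": 0, "grip": 255}, {"tx": 0, "ty": 0, "tz": 0, "ax": 0, "ay": 0, "az": 0, "grip": 255}]'

```text
t: 23.65
tool_pos: [0.4194, -0.186, 0.3248]
orientation: [0.321, 3.12, 0.0]
force: [-0.2, -0.4, -0.2]
opening: 0.0008
```

```bash
python3 - <<'E'
from fit import *
st()
P=[se2(UP,np.array(a)) for a in ([(-.1,-.016,.117),(.105,-.016,.117),(.105,.14,.117),(-.1,.14,.117)],[(-.052,-.097,.137),(.022,-.097,.137),(.022,-.059,.137),(-.052,-.059,.137)])]
c=robot.read_camera('side'); crop(c,170,90,330,210,5,'pics/s20.png',P)
c=robot.read_camera('top'); crop(c,160,90,450,290,2.7,'pics/t20.png',P)
E
```

```text
t 23.65 pos [ 419.4 -186.   324.8] yaw 2.9365 tilt [ 5.e-03 -4.e-04 -1.e+00] F [-0.2 -0.4 -0.2] open 0.8 q [-0.53 -0.28  1.71  0.    1.71 -1.9 ]
```

View pics/s20.png

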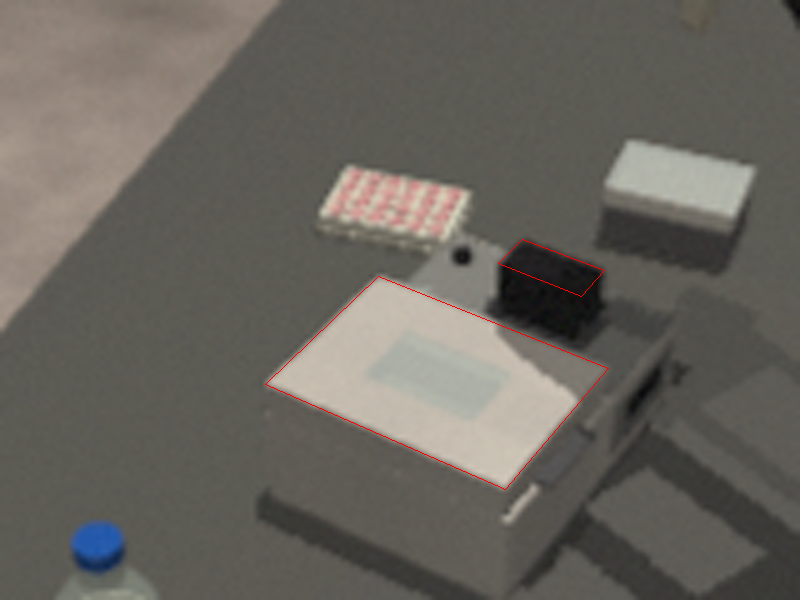

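View pics/t20.png

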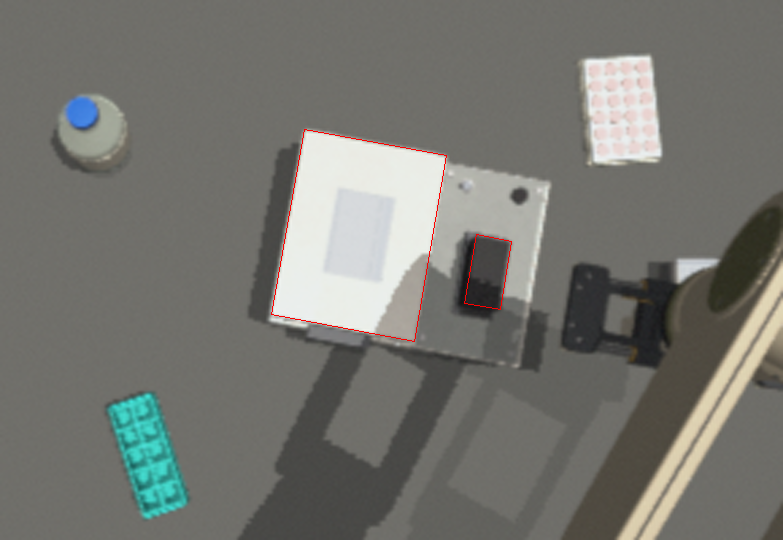

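Both views show the lid and the cover on their shut outlines, the bystanders where they were and the arm clear. I'm handing in.

```bash
python3 -c "
from plant import robot
print(robot.close_job())"
```

```text
the job is handed in; nothing more can be done
None
```

I did the whole job in order and handed it in at about 23.7 s of the 72 s. The hand-in gives no verdict, so what follows is from my own checks.

- **Rack:** I set it down in the chamber until the force reading showed floor contact, at the expected height, then let it go. The pictures just after showed it standing upright and centred. It is out of sight now that the lid is shut.
- **Lid:** I pushed it over from behind and it sank shut by itself. Its outline matched the shut model before I lifted the cover, and again at the end.
- **Toggle:** I lifted the cover by its cheeks and pushed the toggle to the rear with closed fingers. Its tip then appeared within about 1 pixel of the predicted "on" position in the top view. With the cover shut it can't be seen any more.
- **Cover:** I pushed it from behind, it snapped shut, and both views show it on its shut outline.
- **Bystanders:** The tip box, bottle and well plate looked unmoved, by eye only. I didn't measure them.
- **Arm:** At the end it was clear of everything, with near-zero force readings.

Two readings were off along the way:
- **First gripper turn:** It ran into the last joint's range limit and left the tool slightly tilted; I corrected that before gripping.
- **Rack grip:** The force reading was about 11 N upward with the tool 5 mm higher than I had commanded. I didn't find out why, but the rack was held and set down normally.

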